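Lay up a jar riser in its nailing jig and hold the slat to the fence

TASK

A slatted riser for the jars is being built in the nailing jig: seat the loose batten in the empty near seat between its cleats and let go of it, then lay the slat crosswise on both battens in the fence's leftmost notch, bring it up gently and press its end square against the fence with a steady push of about 12 N so that a helper can screw it down. Finish while still pressing: after a couple of seconds of steady push the program ends with the gripper on the slat and the push kept up, nothing let go. Leave the glue jar, the spring clamp and the screwdriver alone.

Things in the scene. Friction and masses are not known exactly. Their poses are not given: they have to be found in the camera images.
- jig: Nailing jig fixed to the table: plywood base board 250 (x) x 220 (y) x 12 mm; origin at the centre of its underside, on the table; x points away from the robot, square to the fence, y left, z up. Two batten seats run along y at x = -60 mm (near, empty) and +60 mm (far, filled).
- fence: Wooden comb fence fixed across the jig's far end; origin and axes are the jig's. Its top is 62 mm above the table. Its flat, rigid stop face lies at x = +100 mm; four teeth 11 mm thick, with rounded noses, stand 20.5 mm out of it towards the robot and leave three notches 44 mm wide at y = +55 (left), 0 and -55 mm.
- seat (a point): Middle of the near, empty seat, on top of the base board (12 mm above the table); axes as the jig. The seat is 33 mm wide (x) between four small cleats, which stand 53 to 79 mm from its middle along y, and 176 mm long (y) between two end blocks; cleats and blocks rise 12 mm above the board. Nothing stands within 53 mm of its middle along y.
- notch (a point): Middle of the stop face in the leftmost notch, at the height of the battens' tops (36 mm above the table), where the lower edge of the slat's end comes; axes as the jig. What counts is the push that reaches this face: if the slat is also pressed down on the battens, friction there (up to 0.72 of the downward force) takes its share of the push.
- batten: Loose wooden batten lying flat on the table to the left of the jig, 170 mm long (its x), 28 mm wide (y), 24 mm high (z), about 75 g; origin at the centre of its underside. Shorter and thicker than the slat. Swaps places with the slat between starts.
- batten_mid (a point): Centre of the loose batten's volume.
- batten_far: A batten of the same size, already lying loose in the far seat (its x along the jig's y); origin at the centre of its underside. It stays there.
- batten_far_mid (a point): Centre of the volume of the batten in the far seat.
- slat: Loose wooden slat lying flat on the table left of the jig, 200 mm long (its x), 40 mm wide (y), 15 mm thick (z), about 80 g, two pilot-hole marks on top; origin at the centre of its underside. Longer and flatter than the batten; either end may go to the fence. (A finished riser with a jar on it stands at the back.)
- slat_mid (a point): Centre of the slat's volume. With the slat home it is 100 mm before the stop face and 7.5 mm above the battens' tops.
- glue: Cream glue jar, 56 mm across, 70 mm tall, behind the loose wood; bystander.
- clamp: Orange and black spring clamp, 65 x 112 x 17 mm, lying behind the loose wood; bystander.
- driver: Screwdriver with a yellow handle, 191 mm long, lying to the right of the jig; bystander.

How it is judged:
By the outcome, as a careful person would: the job done as asked, in the order asked, and still so for the second after the job is handed in, while the arm keeps its last pose, push and grip.
It also fails if it takes over 72 s, if anything falls off the work surface, if the arm or the gripper's body presses on something with over 40 N, if the wrist force passes 120 N, or if a joint passes its speed limit or range.

ROBOT

A 6-joint arm with a two-finger parallel gripper is mounted at the origin on a cart in front of the work surface, level with it; the furniture and walls round the work are solid. World frame = base frame: x ahead of the robot, y to its left, z up, the work surface at z = 0. Lengths are in mm, angles in rad, forces in N, time in s.
With the tool pointing down it reaches from about 350 to 875 mm from the base axis. Payload 4.2 kg.
Tool frame: the origin (TCP) lies midway between the tips of the shut fingers; the grasp point (between the pads) lies 19 mm behind it; z points along the fingers, y is the line along which they close (so a half turn about z gives the same grasp; the last joint's range is limited). The gripper opens to 85 mm and grips with 20 to 120 N. Pads are 22 mm wide; open, the fingers measure 114 mm over their backs; the gripper's body (76 mm by 85 mm) begins 54 mm behind the grasp point. The pads swing forward as they close: fully open they stand 13 mm farther back than shut.
Start: joints at [-0.986, 0.385, 0.008, 0, -1.194, -0.259], TCP at [200.057, -592.095, 196.212] pointing down, gripper open.
Joint ranges: [-3.14, 3.14], [-1.21, 2.06], [-1.07, 1.41], [-3.16, 2.05], [-2.99, -0.16], [-3.1, 3.1]. Speed limits (rad/s): [2.79, 2.79, 3.14, 3.14, 3.14, 3.14].

INTERFACE

Orientations are given as a unit quaternion [x, y, z, w].
In Python, from bench import arm gives the robot as it stands. The module is installed in compiled form; this text tells all that it offers.
- The arm moves only by the shell command python3 -m handwheel 'ROWS' [OPENING]. ROWS is JSON, a list of rows, each an object of numbers: "x", "y", "z": the shift along the world's x, y, z each as a share of 20 cm, from -1 to 1; "ax", "ay", "az": the turn, a rotation vector about the world's x, y, z each as a share of 90 degrees, from -1 to 1. In form: [{"x": .., "y": .., "z": .., "ax": .., "ay": .., "az": ..}, ...]. A call has exactly 8 rows; each row shifts and turns the commanded pose from where the row before left it; what a row does not reach is not made up. A row lasts 1/10 s, in which the tool goes at most 50 mm and 8.59 degrees, less where a joint would pass 70% of its speed; a pose out of reach is approached as far as the arm can. A call with a number of a shift or a turn outside -1 to 1 is refused whole. A call with a gripper value outside its range is refused whole. OPENING is the opening, from -1 (shut) to 1 (fully open), set as the call begins (- or left out, the last holds). The fingers move at their own pace and stop on an object; the grip force is fixed at half the most. Time passes only in rows, so rows that do not move let the fingers close, or fill a call up. It gives the time, the measured TCP pose, the force, the opening and the grip force at its end, in the units of the state.
- arm.read_state(): the state, without advancing time (a new reading comes with each control period).
- arm.get_image(name): name is "side" or "top"; returns the picture (400x640x3 uint8, red, green, blue); there is no depth.
- arm.camera_params(name): a dict with "K" (3x3 intrinsics, pixels), "position" and "orientation" of the camera in the world. Camera axes: x right, y down, z forward; pixel columns grow to the right and rows downward; lengths in mm; the calibration is good to about 2 mm. A picture is of the moment at which its call begins. camera_params takes no time and is no camera call.
- arm.job_done(): hands the job in; it is judged then, once.
The state is a dict: "clock": time; "joints": joint angles; "joint_vel": joint speeds; "joint_efforts": joint torques, N m; "position": TCP position; "ee_rot": TCP orientation; "contact_force": force on the tool from outside, world axes, zero at the start; "wrist_torque": the same for the moment, N m; "gripper_width": finger opening in mm; "grasp_force": force on a finger pad.
Only numpy, scipy, OpenCV 4.12 (cv2) and the standard library are available. Lean on these libraries where they do the work, as an engineer would, in place of code of your own. Each camera call takes 0.05 s, during which the arm holds its last target. There are 200 camera calls.

## Working session

There is one attempt and no reset: what is moved stays moved. The work goes in short steps, Python scripts to look and compute and a shell command to move; the robot and the scene stay as the last step left them, time stands still between calls to the robot, and variables do not carry over. Pictures are saved under pics/ and viewed, at most 10 in all, crops included, and the job is handed in when it is done.

```bash
mkdir -p pics; cat > h.py <<'E'
import numpy as np, cv2
from scipy.spatial.transform import Rotation as R
from bench import arm
def snap(name,fn):
    im=arm.get_image(name); cv2.imwrite('pics/'+fn,im[:,:,::-1]); return im
def ray(name,uv,z):
    p=arm.camera_params(name);K=np.array(p['K']);r=R.from_quat(p['orientation']) if np.size(p['orientation'])==4 else R.from_matrix(p['orientation'])
    uv=np.atleast_2d(np.array(uv,float));d=np.c_[uv,np.ones(len(uv))]@np.linalg.inv(K).T
    d=r.apply(d);c=np.array(p['position']);return c+d*((z-c[2])/d[:,2])[:,None]
def proj(name,P):
    p=arm.camera_params(name);K=np.array(p['K']);r=R.from_quat(p['orientation']) if np.size(p['orientation'])==4 else R.from_matrix(p['orientation'])
    q=r.inv().apply(np.atleast_2d(P)-np.array(p['position']))@K.T;return q[:,:2]/q[:,2:]
E
python3 - <<'E'
from h import *
snap('side','s0.png');snap('top','t0.png')
for n in('side','top'):print(n,arm.camera_params(n))
print(arm.read_state())
E
```

```text
side {'K': array([[361.7485616 ,   0.        , 313.99944386],
       [  0.        , 361.7485616 , 202.49229932],
       [  0.        ,   0.        ,   1.        ]]), 'position': array([258.06750932, 704.53158293, 421.70847825]), 'orientation': array([-0.1966136 ,  0.82358527, -0.51905882,  0.11674046])}
top {'K': array([[376.11589043,   0.        , 325.21913395],
       [  0.        , 376.11589043, 203.04903573],
       [  0.        ,   0.        ,   1.        ]]), 'position': array([ 544.94998177,   10.34168539, 1197.94870087]), 'orientation': array([-0.6975398 ,  0.71581738, -0.03019679,  0.01148312])}
{'clock': 0.1, 'joints': array([-9.86401500e-01,  3.85485623e-01,  6.76288178e-03, -4.49744456e-04,
       -1.19399328e+00, -2.58625070e-01]), 'joint_vel': array([-0.00042743, -0.00183758,  0.00340137,  0.00319751, -0.00093982,
        0.00044531]), 'joint_efforts': array([-6.50512357e-04, -3.93318236e+01,  1.88928097e+01,  4.19792667e+00,
       -2.59213477e-03,  1.16199983e-07]), 'position': array([ 199.86737681, -591.55796331,  195.22540159]), 'ee_rot': array([-1.62083647e-01,  9.86776533e-01,  9.61352761e-04, -2.01989349e-04]), 'contact_force': array([ 0.20089793, -0.09989746, -0.11864686]), 'wrist_torque': array([-0.0191972 ,  0.0028772 ,  0.00234068]), 'grasp_force': 0.0, 'gripper_width': 85.49585382796813}
```

View pics/t0.png

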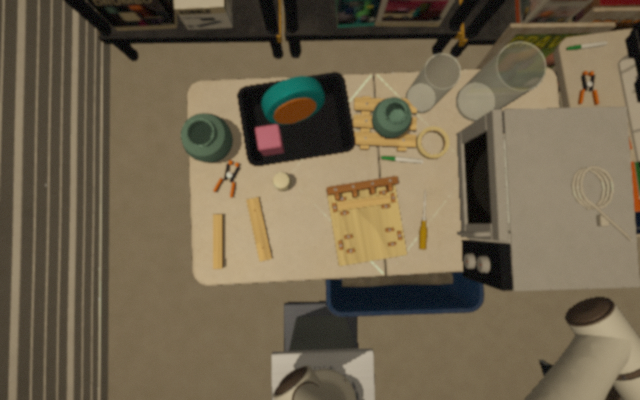

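View pics/s0.png

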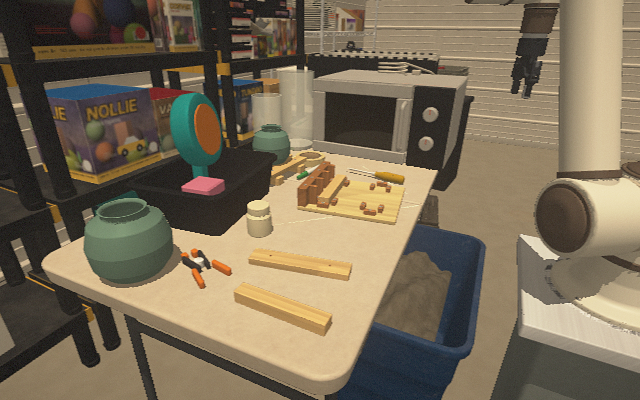

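The top view shows the batten at about (219,241), the slat with its pilot marks at (259,229), the jig at (367,222) with its fence at (362,187), the driver at (423,232), the glue at (283,181) and the clamp at (229,178). The side view agrees: batten in front at (283,307), slat at (300,264).

```bash
python3 - <<'E'
from h import *
t=cv2.imread('pics/t0.png');s=cv2.imread('pics/s0.png')
def an(n,im,roi,z,k=6):
    x0,y0,x1,y1=roi;c=im[y0:y1,x0:x1];hsv=cv2.cvtColor(c,cv2.COLOR_BGR2HSV)
    m=(hsv[...,1]>85).astype(np.uint8)*255
    cs=max(cv2.findContours(m,0,2)[0],key=cv2.contourArea).reshape(-1,2)+[x0,y0]
    P=ray(n,cs,z)[:,:2].astype(np.float32);r=cv2.minAreaRect(P)
    print(n,z,len(cs),r,'hsv med',np.median(hsv[m>0],axis=0))
an('top',t,(205,205,235,275),24);an('top',t,(240,190,280,270),15)
a=cv2.resize(t[165:275,195:435],None,fx=3.33,fy=3.33,interpolation=cv2.INTER_CUBIC)
b=cv2.resize(s[150:230,255:455],None,fx=2.9,fy=2.9,interpolation=cv2.INTER_CUBIC)
o=np.zeros((600,800,3),np.uint8);o[:a.shape[0],:a.shape[1]]=a[:,:800];o[368:600,:b.shape[1]]=b[:232]
cv2.imwrite('pics/c1.png',o)
E
```

```text
top 24 43 ((505.2789306640625, 310.8014221191406), (39.96279525756836, 172.54052734375), 89.4891586303711) hsv med [ 19. 131. 187.]
top 15 75 ((540.6743774414062, 187.40670776367188), (205.1370849609375, 48.42927169799805), 11.345001220703125) hsv med [ 19. 133. 183.]
```

View pics/c1.png

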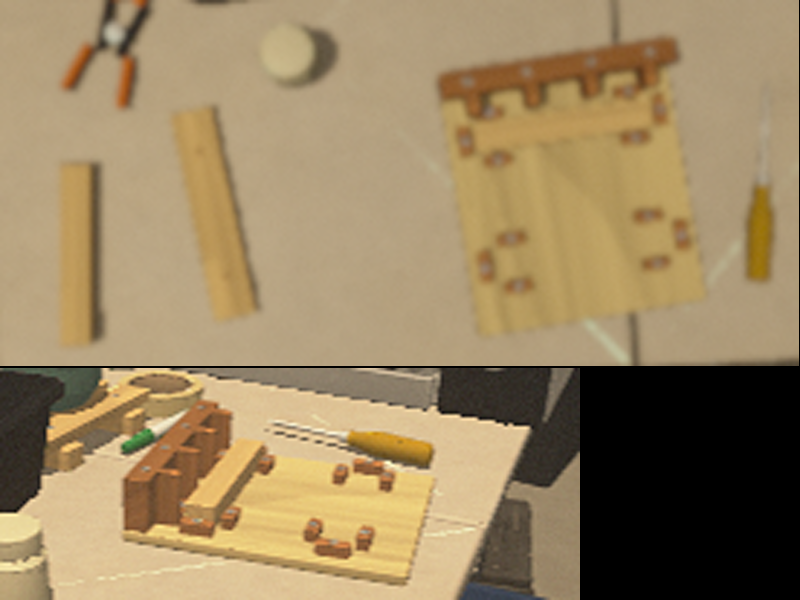

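The crop shows the six near cleats around (511,238)–(681,234), the far batten seated under the fence, and the leftmost notch at about (508,90) in the crop. Next I'll fit the jig from its cleat blobs.

```bash
python3 - <<'E'
from h import *
t=cv2.imread('pics/t0.png')
def an(roi,z,vt):
    x0,y0,x1,y1=roi;c=cv2.resize(t[y0:y1,x0:x1],None,fx=4,fy=4,interpolation=cv2.INTER_CUBIC);hsv=cv2.cvtColor(c,cv2.COLOR_BGR2HSV)
    m=((hsv[...,1]>95)&(hsv[...,2]>vt)).astype(np.uint8)*255
    cs=max(cv2.findContours(m,0,2)[0],key=cv2.contourArea).reshape(-1,2)
    P=ray('top',(cs+.5)/4-.5+[x0,y0],z)[:,:2].astype(np.float32);print(vt,cv2.minAreaRect(P))
for v in(150,165):
    an((205,205,235,275),24,v);an((240,190,280,270),15,v)
# cleats
x0,y0,x1,y1=325,180,408,268
c=cv2.resize(t[y0:y1,x0:x1],None,fx=4,fy=4,interpolation=cv2.INTER_CUBIC);hsv=cv2.cvtColor(c,cv2.COLOR_BGR2HSV)
m=((hsv[...,0]<15)&(hsv[...,1]>100)).astype(np.uint8)
n,l,st,ce=cv2.connectedComponentsWithStats(m)
for i in range(1,n):
    if st[i,4]>60: print(st[i,4],((ce[i]+.5)/4-.5+[x0,y0]).round(1),ray('top',(ce[i]+.5)/4-.5+[x0,y0],20)[0,:2].round(1))
E
```

```text
150 ((505.19805908203125, 315.376220703125), (31.264402389526367, 171.04147338867188), 89.92799377441406)
150 ((539.696533203125, 188.98513793945312), (201.51425170898438, 42.869468688964844), 11.04838752746582)
165 ((505.1408996582031, 316.93133544921875), (170.892822265625, 29.684640884399414), 0.48337748646736145)
165 ((539.5863037109375, 189.8318634033203), (201.42999267578125, 40.445030212402344), 11.525660514831543)
5432 [362.2 185.7] [ 665.8 -139.8]
80 [338.5 198.1] [628.7 -63.9]
```

```bash
python3 - <<'E'
from h import *
t=cv2.imread('pics/t0.png')
near=[(511,238),(518,285),(486,265),(648,215),(656,262),(681,234)]
far=[(490,112),(497,158),(465,140),(635,137),(625,92),(660,107)]
# model: cleat x offset ~ +-(16.5+~5), y +-66; block y +-93
f=lambda L,z:ray('top',(np.array(L)+.5)/3.33-.5+[195,165],z)[:,:2]
N=f(near,22);F=f(far,22);print(N.round(1));print(F.round(1))
v=lambda P:P.mean(0)
print('seat',v(N),'far',v(F),'d',np.linalg.norm(v(F)-v(N)))
L=np.r_[N[:3],F[:3]] ; 
d=v(F)-v(N);print('x ang',np.degrees(np.arctan2(d[1],d[0])))
for a,b in((0,3),(1,4),(2,5)):
    e=N[a]-N[b];print('y-ang',np.degrees(np.arctan2(-e[0],e[1])),np.linalg.norm(e))
B=f([(478,334),(705,298)],12);e=B[0]-B[1];print(B,np.degrees(np.arctan2(-e[0],e[1])),np.linalg.norm(e))
# darkness-based cleat centroids refined
g=cv2.cvtColor(t,cv2.COLOR_BGR2LAB).astype(float)
out=[]
for L in near+far:
    u,w=(np.array(L)+.5)/3.33-.5+[195,165];iu,iw=int(round(u)),int(round(w))
    p=g[iw-4:iw+5,iu-5:iu+6,1];q=np.clip(p-np.median(p)-4,0,None);yy,xx=np.mgrid[iw-4:iw+5,iu-5:iu+6]
    out.append(((q*xx).sum()/q.sum(),(q*yy).sum()/q.sum()))
P=ray('top',out,20)[:,:2];print(P.round(1));print('seat',P[:6].mean(0),'far',P[6:].mean(0))
E
```

```text
[[ 508.8  -90.4]
 [ 464.8  -95.6]
 [ 484.3  -66.2]
 [ 526.8 -220.2]
 [ 482.6 -226.1]
 [ 508.2 -250.7]]
[[ 627.6  -74.2]
 [ 584.1  -79.5]
 [ 601.8  -49.8]
 [ 600.6 -210.6]
 [ 643.4 -202.6]
 [ 628.4 -235.3]]
seat [ 495.90207313 -158.21620433] far [ 614.32903961 -141.99848221] d 119.5322588331263
x ang 7.797742157952009
y-ang 7.9085466769296 131.02556856113245
y-ang 7.765630989897446 131.68078163076828
y-ang 7.37858786168551 186.04017577948474
[[ 419.38923626  -57.46226799]
 [ 446.87652579 -273.45402435]] 7.252523640590821 217.73375921927132
[[ 507.8  -89.8]
 [ 463.8  -95.3]
 [ 484.6  -65.7]
 [ 526.2 -218.2]
 [ 481.5 -225. ]
 [ 508.5 -251. ]
 [ 633.1  -62.9]
 [ 582.7  -80.6]
 [ 602.3  -49.6]
 [ 600.4 -207.9]
 [ 646.8 -207.5]
 [ 623.5 -235. ]]
seat [ 495.39500195 -157.48590574] far [ 614.79629242 -140.58153001]
```

```bash
python3 -m handwheel '[{"x":0.04,"y":0.1,"z":0.01},{"x":0.08,"y":0.21},{"x":0.08,"y":0.21},{"x":0.08,"y":0.21},{"x":0.08,"y":0.21},{"x":0.08,"y":0.21},{"x":0.08,"y":0.21},{"x":0.08,"y":0.21}]' 1
python3 -m handwheel '[{"x":0.055,"y":0.2,"az":-0.013},{"x":0.055,"y":0.2,"az":-0.013},{"x":0.055,"y":0.2,"az":-0.013},{"x":0.055,"y":0.2,"az":-0.013},{"x":0.055,"y":0.2,"az":-0.013},{"x":0.055,"y":0.2,"az":-0.013},{"x":0.055,"y":0.2,"az":-0.013},{"x":0.055,"y":0.2,"az":-0.013}]'
python3 -m handwheel '[{"x":0.06,"y":0.2,"az":-0.013},{"x":0.06,"y":0.2,"az":-0.013},{"x":0.06,"y":0.2,"az":-0.013},{"x":0.06,"y":0.2,"az":-0.013},{"x":0.06,"y":0.15,"az":-0.013},{"x":0.06,"y":0.1,"az":-0.013},{"x":0.06,"az":-0.013},{"az":-0.013}]'
python3 -c "
from h import *
print(R.from_quat(arm.read_state()['ee_rot']).as_matrix().round(3))"
```

```text
[[-0.947 -0.32  -0.001]
 [-0.32   0.947  0.002]
 [ 0.     0.002 -1.   ]]invalid input at $[0]: expected keys x, y, z, ax, ay, az
invalid input at $[0]: expected keys x, y, z, ax, ay, az
invalid input at $[0]: expected keys x, y, z, ax, ay, az
```

```bash
python3 -m handwheel '[{"x":0.04,"y":0.1,"z":0.01,"ax":0,"ay":0,"az":0},{"x":0.08,"y":0.21,"z":0,"ax":0,"ay":0,"az":0},{"x":0.08,"y":0.21,"z":0,"ax":0,"ay":0,"az":0},{"x":0.08,"y":0.21,"z":0,"ax":0,"ay":0,"az":0},{"x":0.08,"y":0.21,"z":0,"ax":0,"ay":0,"az":0},{"x":0.08,"y":0.21,"z":0,"ax":0,"ay":0,"az":0},{"x":0.08,"y":0.21,"z":0,"ax":0,"ay":0,"az":0},{"x":0.08,"y":0.21,"z":0,"ax":0,"ay":0,"az":0}]' 1
python3 -m handwheel '[{"x":0.055,"y":0.2,"z":0,"ax":0,"ay":0,"az":-0.013},{"x":0.055,"y":0.2,"z":0,"ax":0,"ay":0,"az":-0.013},{"x":0.055,"y":0.2,"z":0,"ax":0,"ay":0,"az":-0.013},{"x":0.055,"y":0.2,"z":0,"ax":0,"ay":0,"az":-0.013},{"x":0.055,"y":0.2,"z":0,"ax":0,"ay":0,"az":-0.013},{"x":0.055,"y":0.2,"z":0,"ax":0,"ay":0,"az":-0.013},{"x":0.055,"y":0.2,"z":0,"ax":0,"ay":0,"az":-0.013},{"x":0.055,"y":0.2,"z":0,"ax":0,"ay":0,"az":-0.013}]'
```

```text
clock: 0.9
position: [320.0, -276.3, 198.0]
ee_rot: [-0.162, 0.987, 0.0, -0.0]
contact_force: [0.7, 0.1, 0.5]
gripper_width: 85.4
grasp_force: 0.0
clock: 1.7
position: [407.8, 43.6, 198.2]
ee_rot: [-0.081, 0.997, 0.0, -0.0]
contact_force: [1.9, 0.1, 0.4]
gripper_width: 85.2
grasp_force: 0.0
```

```bash
python3 -m handwheel '[{"x":0.06,"y":0.2,"z":0,"ax":0,"ay":0,"az":-0.013},{"x":0.06,"y":0.2,"z":0,"ax":0,"ay":0,"az":-0.013},{"x":0.06,"y":0.2,"z":0,"ax":0,"ay":0,"az":-0.013},{"x":0.06,"y":0.2,"z":0,"ax":0,"ay":0,"az":-0.013},{"x":0.06,"y":0.2,"z":0,"ax":0,"ay":0,"az":-0.013},{"x":0.06,"y":0.2,"z":0,"ax":0,"ay":0,"az":-0.013},{"x":0.06,"y":0.13,"z":0,"ax":0,"ay":0,"az":-0.013},{"x":0.065,"y":0.035,"z":0,"ax":0,"ay":0,"az":-0.01}]'
python3 -m handwheel '[{"x":0,"y":0,"z":-0.1,"ax":0,"ay":0,"az":0},{"x":0,"y":0,"z":-0.15,"ax":0,"ay":0,"az":0},{"x":0,"y":0,"z":-0.15,"ax":0,"ay":0,"az":0},{"x":0,"y":0,"z":-0.15,"ax":0,"ay":0,"az":0},{"x":0,"y":0,"z":-0.1,"ax":0,"ay":0,"az":0},{"x":0,"y":0,"z":-0.1,"ax":0,"ay":0,"az":0},{"x":0,"y":0,"z":0,"ax":0,"ay":0,"az":0},{"x":0,"y":0,"z":0,"ax":0,"ay":0,"az":0}]'
python3 -c "
from h import *
snap('side','s1.png')"
```

```text
clock: 2.5
position: [505.0, 317.5, 197.0]
ee_rot: [-0.003, 1.0, -0.0, -0.001]
contact_force: [0.2, -0.8, 0.3]
gripper_width: 85.4
grasp_force: 0.0
clock: 3.3
position: [505.2, 314.8, 48.2]
ee_rot: [-0.002, 1.0, -0.0, -0.0]
contact_force: [0.2, -0.2, 1.1]
gripper_width: 85.1
grasp_force: 0.0
```

View pics/s1.png

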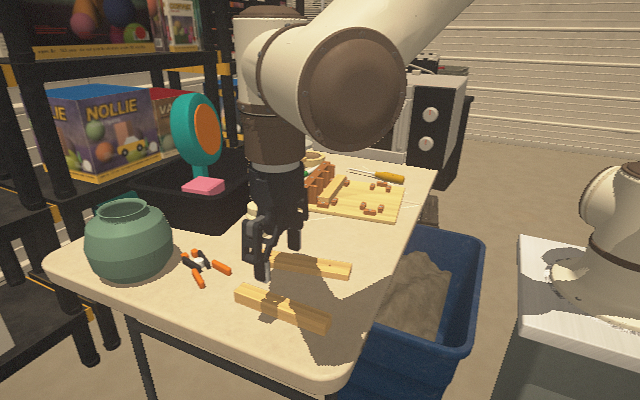

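The open fingers are at about (260,275) and (293,245), with the batten below at (283,307). I'll check the batten centre against the projection.

```bash
python3 - <<'E'
from h import *
p=arm.read_state()['position'];print(proj('side',[[505,316.5,24],[590,316.5,24],[420,316.5,24],[540,189.8,15],p+[0,42,13],p-[0,42,-13]]).round(1))
# top-face batten corners in side s0: left end ~(236,287), right end
s=cv2.imread('pics/s0.png');c=s[270:340,225:340];h=cv2.cvtColor(c,cv2.COLOR_BGR2HSV)
m=(h[...,1]>95).astype(np.uint8);k=max(cv2.findContours(m,0,2)[0],key=cv2.contourArea)
a=cv2.approxPolyDP(k,3,True).reshape(-1,2)+[225,270];print(a)
for q in(24,0):print(ray('side',a,q)[:,:2].round(0).tolist())
E
```

```text
[[281.1 301.1]
 [238.4 285.6]
 [329.1 318.5]
 [299.5 259.8]
 [265.7 297.5]
 [293.6 267.5]]
[[233 291]
 [236 302]
 [323 336]
 [330 327]
 [331 314]
 [244 282]]
[[589.0, 332.0], [568.0, 351.0], [413.0, 352.0], [412.0, 332.0], [421.0, 306.0], [587.0, 304.0]]
[[609.0, 309.0], [587.0, 330.0], [423.0, 331.0], [421.0, 309.0], [431.0, 282.0], [607.0, 280.0]]
```

```bash
python3 -m handwheel '[{"x":0,"y":0.01,"z":-0.05,"ax":0,"ay":0,"az":0},{"x":0,"y":0,"z":-0.05,"ax":0,"ay":0,"az":0},{"x":0,"y":0,"z":-0.05,"ax":0,"ay":0,"az":0},{"x":0,"y":0,"z":-0.04,"ax":0,"ay":0,"az":0},{"x":0,"y":0,"z":-0.03,"ax":0,"ay":0,"az":0},{"x":0,"y":0,"z":-0.01,"ax":0,"ay":0,"az":0},{"x":0,"y":0,"z":0,"ax":0,"ay":0,"az":0},{"x":0,"y":0,"z":0,"ax":0,"ay":0,"az":0}]'
python3 -m handwheel '[{"x":0,"y":0,"z":0,"ax":0,"ay":0,"az":0},{"x":0,"y":0,"z":0,"ax":0,"ay":0,"az":0},{"x":0,"y":0,"z":0,"ax":0,"ay":0,"az":0},{"x":0,"y":0,"z":0,"ax":0,"ay":0,"az":0},{"x":0,"y":0,"z":0,"ax":0,"ay":0,"az":0},{"x":0,"y":0,"z":0,"ax":0,"ay":0,"az":0},{"x":0,"y":0,"z":0,"ax":0,"ay":0,"az":0},{"x":0,"y":0,"z":0,"ax":0,"ay":0,"az":0}]' -1
```

```text
clock: 4.15
position: [505.3, 317.1, 2.5]
ee_rot: [-0.002, 1.0, 0.0, 0.0]
contact_force: [-0.2, 0.6, 0.5]
gripper_width: 85.5
grasp_force: 0.0
clock: 4.95
position: [505.1, 316.9, 2.2]
ee_rot: [-0.002, 1.0, -0.0, -0.0]
contact_force: [-0.4, -0.2, 0.3]
gripper_width: 0.2
grasp_force: 0.0
```

```bash
python3 -c "
from h import *
a=snap('side','s2.png');b=snap('top','t2.png')
o=np.zeros((600,800,3),np.uint8);o[:400,:400]=cv2.resize(a[200:350,180:380],(400,300))[:300] if 0 else cv2.resize(a[200:400,180:380],(400,400));o[:400,400:]=cv2.resize(b[165:275,190:300],(400,400))
cv2.imwrite('pics/c2.png',o[:400,:,::-1])"
```

```text
(no output)
```

View pics/c2.png

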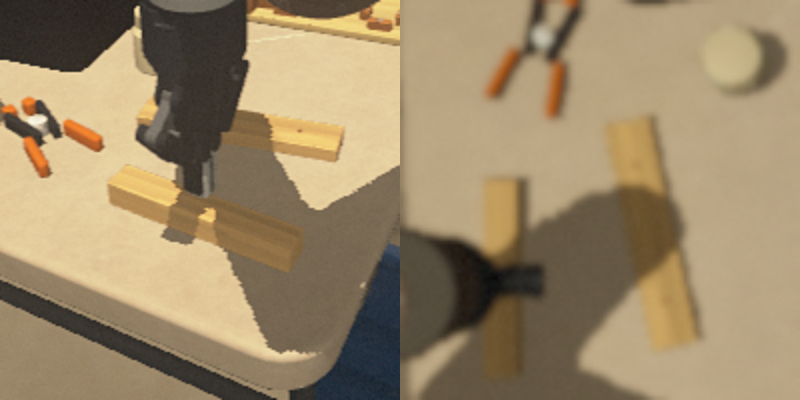

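```bash
python3 - <<'E'
from h import *
p=arm.read_state()['position'];print(p,proj('side',p),proj('top',p))
for z in(0,2,24): print(z,ray('top',[228,242],z)[0].round(0),ray('side',[276,297],z)[0].round(0))
b=cv2.imread('pics/t2.png');a=cv2.imread('pics/s2.png')
o=np.zeros((560,800,3),np.uint8)
A=cv2.resize(a[170:350,200:330],(400,554));B=cv2.resize(b[195:280,190:250],(400,560),interpolation=cv2.INTER_CUBIC)
for (im,n,x0,y0,s) in((A,'side',200,170,3.077),(B,'top',190,195,6.6)):
    u=(proj(n,p)[0]-[x0,y0])*s;cv2.circle(im,(int(u[0]),int(u[1])),5,(255,0,255),1)
o[:554,:400]=A;o[:,400:]=B;cv2.imwrite('pics/c3.png',o)
E
```

```text
[505.05463302 316.91614555   2.19566617] [[281.32553326 311.64529486]] [[218.34930835 240.68751578]]
0 [500. 287.   0.] [533. 288.   0.]
2 [500. 287.   2.] [532. 290.   2.]
24 [501. 282.  24.] [518. 312.  24.]
```

View pics/c3.png

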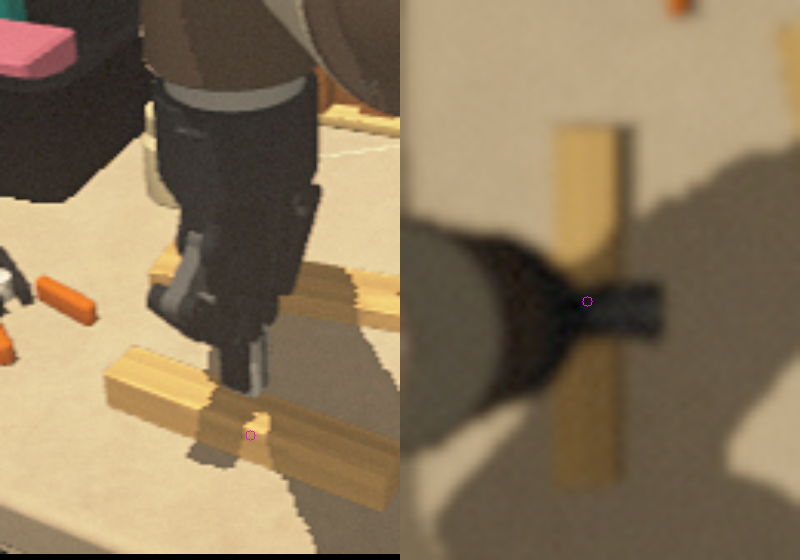

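The shut fingertips appear at about (278,298) in the side view and (224–229,242) in the top view. The reported TCP projects to (281,312) and (218,241), so the measured pose is offset from the picture. I'll check that against the start image, then raise, open and look.

```bash
python3 -m handwheel '[{"x":0,"y":0,"z":0.1,"ax":0,"ay":0,"az":0},{"x":0,"y":0,"z":0.1,"ax":0,"ay":0,"az":0},{"x":0,"y":0,"z":0.1,"ax":0,"ay":0,"az":0},{"x":0,"y":0,"z":0.1,"ax":0,"ay":0,"az":0},{"x":0,"y":0,"z":0,"ax":0,"ay":0,"az":0},{"x":0,"y":0,"z":0,"ax":0,"ay":0,"az":0},{"x":0,"y":0,"z":0,"ax":0,"ay":0,"az":0},{"x":0,"y":0,"z":0,"ax":0,"ay":0,"az":0}]' -1
python3 - <<'E'
from h import *
P0=[199.867,-591.558,195.2]
print('start proj',proj('side',P0),proj('top',P0))
a=snap('side','s3.png');b=snap('top','t3.png')
p=arm.read_state()['position'];print(p,proj('side',p),proj('top',p))
a=a[:,:,::-1];b=b[:,:,::-1]; s0=cv2.imread('pics/s0.png')
o=np.zeros((600,800,3),np.uint8)
def put(im,n,x0,y0,w,h,s,X,Y,q):
    c=cv2.resize(np.ascontiguousarray(im[y0:y0+h,x0:x0+w]),None,fx=s,fy=s,interpolation=cv2.INTER_CUBIC)
    u=(proj(n,q)[0]-[x0,y0]+.5)*s;cv2.circle(c,(int(u[0]),int(u[1])),5,(255,0,255),1)
    o[Y:Y+c.shape[0],X:X+c.shape[1]]=c
put(a,'side',220,180,100,150,4,0,0,p);put(b,'top',180,205,80,60,5,400,0,p);put(s0,'side',480,50,80,60,5,400,300,P0)
cv2.imwrite('pics/c4.png',o)
E
```

```text
clock: 5.85
position: [504.5, 316.4, 81.0]
ee_rot: [-0.002, 1.0, -0.001, -0.001]
contact_force: [0.1, -0.1, -0.6]
gripper_width: -0.2
grasp_force: 0.0
start proj [[515.58284522 111.83625143]] [[545.91545898 349.71209096]]
[504.6990561  316.54770303  81.26051577] [[280.24701825 272.20186083]] [[211.52909906 241.89992434]]
```

View pics/c4.png

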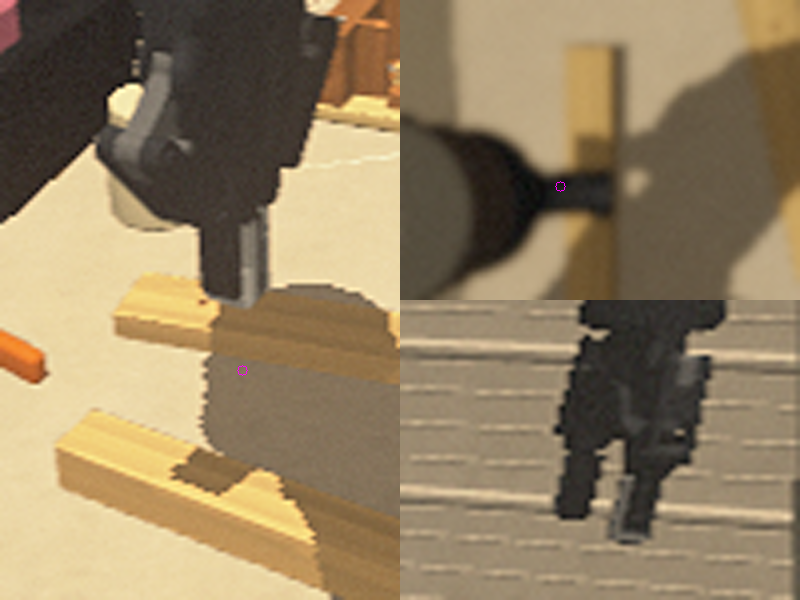

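```bash
python3 - <<'E'
from h import *
for z in range(60,130,10):
    print(z,ray('top',[222.2,247.3],z)[0,:2].round(0),'C',ray('side',[286.7,253.2],z)[0,:2].round(0),'B',ray('side',[280.5,256.2],z)[0,:2].round(0),'A',ray('side',[270.5,253.2],z)[0,:2].round(0))
E
```

```text
60 [487. 291.] C [539. 239.] B [544. 252.] A [564. 253.]
70 [487. 288.] C [531. 252.] B [536. 265.] A [556. 265.]
80 [488. 286.] C [523. 265.] B [528. 277.] A [547. 278.]
90 [489. 283.] C [516. 278.] B [520. 290.] A [539. 290.]
100 [489. 281.] C [508. 291.] B [512. 302.] A [531. 303.]
110 [490. 279.] C [500. 304.] B [504. 315.] A [522. 315.]
120 [490. 276.] C [492. 316.] B [496. 327.] A [514. 328.]
```

```bash
python3 - <<'E'
from h import *
o=np.array([555.1,-150,0]);a=np.radians(7.7);X=np.array([np.cos(a),np.sin(a),0]);Y=np.array([-np.sin(a),np.cos(a),0]);Z=np.array([0,0,1])
J=lambda x,y,z:o+x*X+y*Y+z*Z
L={'nl':J(-125,110,12),'nr':J(-125,-110,12),'fl':J(125,110,12),'fence top l near':J(100,110,62),'fence top l tooth':J(79.5,82,62),'ftop r far':J(125,-110,62)}
for k,v in L.items():print(k,v.round(0),proj('side',v).round(1),'crop',((proj('side',v)-[255,150])*2.9+[0,368]).round(0),'top crop',((proj('top',v)-[195,165])*3.33).round(0))
E
```

```text
nl [416. -58.  12.] [[395.2 221.2]] crop [[407. 575.]] top crop [[477. 336.]]
nr [ 446. -276.   12.] [[405.1 186.8]] crop [[435. 475.]] top crop [[706. 298.]]
fl [664. -24.  12.] [[296.8 205.2]] crop [[121. 528.]] top crop [[435.  75.]]
fence top l near [639. -28.  62.] [[306.  188.7]] crop [[148. 480.]] top crop [[440.  96.]]
fence top l tooth [623. -58.  62.] [[317.3 185.7]] crop [[181. 472.]] top crop [[474. 113.]]
ftop r far [ 694. -242.   62.] [[322.9 160.3]] crop [[197. 398.]] top crop [[673.  31.]]
```

```bash
python3 - <<'E'
from h import *
p=np.array([505.05,316.9,2.2])
for h in(0,50,100,150,200,250):print(h,proj('side',p+[0,0,h])[0].round(1),proj('side',p+[0,-25,h+10])[0].round(1),proj('top',p+[0,0,h])[0].round(1))
q=arm.read_state();print(q['joints'].round(3),q['wrist_torque'].round(3))
# pixel position of silver ring and arm extents in top t2: dark/grey disc
b=cv2.imread('pics/t2.png');b0=cv2.imread('pics/t0.png')
m=(np.abs(b.astype(int)-b0).max(2)>40).astype(np.uint8)*255
o=np.hstack([cv2.resize(b[180:300,130:330],None,fx=4,fy=4,interpolation=cv2.INTER_CUBIC)])
cv2.imwrite('pics/c5.png',o)
E
```

```text
0 [281.3 311.6] [288.9 297.7] [218.4 240.7]
50 [280.5 287.3] [288.3 273.5] [214.1 241.4]
100 [279.5 261. ] [287.7 247.5] [209.4 242.1]
150 [278.5 232.6] [287.  219.3] [204.3 242.9]
200 [277.4 201.7] [286.3 188.9] [198.6 243.8]
250 [276.2 168.1] [285.5 155.7] [192.4 244.8]
[ 0.832  0.44  -0.217 -0.    -0.915 -2.399] [0.039 0.006 0.037]
```

View pics/c5.png

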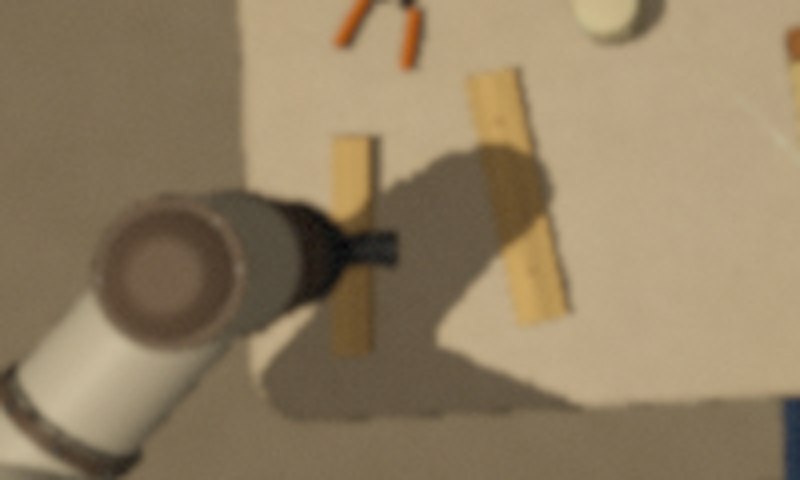

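The top view settles it: the shut fingers stick out of the body to (229,242), 13 px beyond its rim at (217,241). So the tool is really tilted, although the measured orientation says it is vertical. I'll quantify the tilt from silhouettes.

```bash
python3 - <<'E'
from h import *
for f,b0,(x0,y0,x1,y1) in(('t3','t0',(150,200,240,290)),('s3','s0',(230,100,330,300)),('t2','t0',(150,200,240,290)),('s2','s0',(230,120,330,320))):
    im=cv2.imread(f'pics/{f}.png');v=im.max(2)[y0:y1,x0:x1]
    d=np.abs(im.astype(int)-cv2.imread(f'pics/{b0}.png')).max(2)[y0:y1,x0:x1]
    m=((v<75)&(d>40)).astype(np.uint8)
    k=max(cv2.findContours(m,0,2)[0],key=cv2.contourArea)
    print(f,cv2.approxPolyDP(k,1.5,True).reshape(-1,2).__add__([x0,y0]).tolist())
E
```

```text
t3 [[178, 229], [186, 232], [193, 242], [193, 253], [187, 262], [202, 255], [210, 246], [222, 247], [222, 239], [208, 240], [198, 232]]
s3 [[300, 138], [296, 144], [290, 146], [289, 156], [283, 163], [272, 165], [271, 184], [269, 185], [268, 193], [263, 197], [261, 206], [264, 205], [263, 210], [268, 217], [265, 218], [262, 215], [259, 219], [256, 217], [255, 222], [257, 224], [253, 225], [247, 219], [247, 215], [244, 216], [260, 234], [270, 237], [271, 252], [277, 254], [279, 253], [279, 236], [284, 234], [284, 230], [288, 229], [288, 223], [294, 220], [303, 191], [303, 185], [297, 185], [295, 182], [303, 171], [302, 140]]
t2 [[197, 231], [204, 240], [204, 250], [201, 257], [211, 254], [217, 246], [229, 245], [229, 238], [216, 238], [208, 232]]
s2 [[288, 175], [289, 177], [286, 178], [292, 179], [290, 181], [293, 184], [289, 185], [292, 185], [290, 187], [293, 188], [290, 190], [290, 193], [288, 192], [287, 194], [290, 196], [287, 197], [298, 194], [300, 196], [296, 201], [288, 205], [276, 207], [261, 205], [254, 200], [249, 202], [252, 226], [259, 236], [258, 251], [261, 244], [268, 246], [267, 250], [266, 247], [265, 255], [270, 268], [262, 266], [263, 260], [260, 266], [263, 269], [258, 271], [257, 274], [250, 269], [251, 266], [248, 269], [263, 280], [271, 282], [272, 293], [279, 297], [280, 281], [285, 278], [285, 274], [288, 274], [289, 266], [294, 264], [303, 235], [303, 230], [300, 229], [302, 225], [302, 194], [299, 192], [301, 189]]
```

```bash
python3 -m handwheel '[{"x":0,"y":0,"z":0,"ax":0,"ay":0,"az":0.09},{"x":0,"y":0,"z":0,"ax":0,"ay":0,"az":0.09},{"x":0,"y":0,"z":0,"ax":0,"ay":0,"az":0.09},{"x":0,"y":0,"z":0,"ax":0,"ay":0,"az":0.09},{"x":0,"y":0,"z":0,"ax":0,"ay":0,"az":0.09},{"x":0,"y":0,"z":0,"ax":0,"ay":0,"az":0.09},{"x":0,"y":0,"z":0,"ax":0,"ay":0,"az":0.09},{"x":0,"y":0,"z":0,"ax":0,"ay":0,"az":0.09}]'
python3 -m handwheel '[{"x":0,"y":0,"z":0,"ax":0,"ay":0,"az":0.09},{"x":0,"y":0,"z":0,"ax":0,"ay":0,"az":0.09},{"x":0,"y":0,"z":0,"ax":0,"ay":0,"az":0.09},{"x":0,"y":0,"z":0,"ax":0,"ay":0,"az":0.01},{"x":0,"y":0,"z":0,"ax":0,"ay":0,"az":0},{"x":0,"y":0,"z":0,"ax":0,"ay":0,"az":0},{"x":0,"y":0,"z":0,"ax":0,"ay":0,"az":0},{"x":0,"y":0,"z":0,"ax":0,"ay":0,"az":0}]'
python3 - <<'E'
from h import *
snap('side','s4.png');snap('top','t4.png')
p=arm.read_state()['position'];print(p,proj('side',p),proj('top',p))
for f,b0,(x0,y0,x1,y1) in(('t4','t0',(150,200,240,290)),('s4','s0',(230,100,330,300))):
    im=cv2.imread(f'pics/{f}.png');v=im.max(2)[y0:y1,x0:x1]
    d=np.abs(im.astype(int)-cv2.imread(f'pics/{b0}.png')).max(2)[y0:y1,x0:x1]
    m=((v<75)&(d>40)).astype(np.uint8)
    k=max(cv2.findContours(m,0,2)[0],key=cv2.contourArea)
    print(f,cv2.approxPolyDP(k,1.5,True).reshape(-1,2).__add__([x0,y0]).tolist())
a=cv2.imread('pics/s4.png');b=cv2.imread('pics/t4.png');s3=cv2.imread('pics/s3.png')
o=np.zeros((600,800,3),np.uint8)
o[:,:400]=cv2.resize(a[120:270,220:320],(400,600),interpolation=cv2.INTER_CUBIC)
o[:300,400:]=cv2.resize(b[195:270,150:250],(400,300),interpolation=cv2.INTER_CUBIC)
o[300:,400:]=cv2.resize(s3[120:270,220:320],(200,300),interpolation=cv2.INTER_CUBIC).repeat(1,0) if 0 else cv2.resize(s3[150:270,210:370],(400,300))
cv2.imwrite('pics/c6.png',o)
E
```

```text
clock: 6.75
position: [504.9, 316.7, 81.7]
ee_rot: [-0.54, 0.842, -0.0, -0.0]
contact_force: [0.0, -0.4, -0.3]
gripper_width: -0.0
grasp_force: 0.0
clock: 7.55
position: [505.0, 316.9, 82.2]
ee_rot: [0.708, -0.706, -0.0, -0.0]
contact_force: [-0.7, -0.7, 0.8]
gripper_width: -0.1
grasp_force: 0.0
[505.06867965 316.88985478  82.22044778] [[279.90852297 271.74680403]] [[211.32004333 241.79095358]]
t4 [[201, 222], [197, 225], [195, 223], [196, 227], [193, 230], [179, 228], [185, 231], [192, 239], [193, 253], [186, 263], [194, 259], [196, 261], [195, 266], [203, 265], [206, 248], [209, 244]]
s4 [[299, 137], [296, 143], [290, 145], [290, 153], [286, 160], [281, 164], [272, 165], [271, 184], [268, 193], [260, 200], [254, 200], [247, 204], [248, 213], [258, 226], [262, 225], [266, 228], [268, 236], [270, 232], [280, 236], [280, 244], [283, 245], [281, 246], [283, 247], [281, 252], [287, 247], [287, 235], [292, 233], [314, 211], [311, 206], [308, 206], [293, 222], [289, 221], [291, 209], [301, 194], [304, 193], [301, 183], [302, 140]]
```

View pics/c6.png

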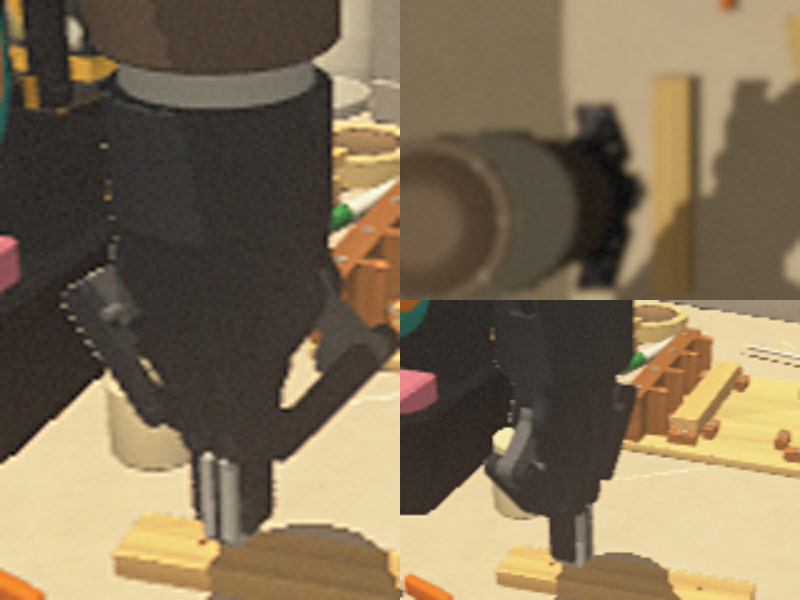

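The closer view shows the gripper upright. What stuck out in the top view were the knuckles. Only height disagrees: the shut tips are at (280,254) against a projection of (280,272), so they sit about 33–40 mm higher than reported. I'll touch the table gently beside the batten to measure this.

```bash
python3 -m handwheel '[{"x":0,"y":-0.037,"z":0,"ax":0,"ay":0,"az":-0.09},{"x":0,"y":-0.037,"z":0,"ax":0,"ay":0,"az":-0.09},{"x":0,"y":-0.037,"z":0,"ax":0,"ay":0,"az":-0.09},{"x":0,"y":-0.037,"z":0,"ax":0,"ay":0,"az":-0.09},{"x":0,"y":-0.037,"z":0,"ax":0,"ay":0,"az":-0.09},{"x":0,"y":-0.037,"z":0,"ax":0,"ay":0,"az":-0.09},{"x":0,"y":-0.037,"z":0,"ax":0,"ay":0,"az":-0.09},{"x":0,"y":-0.037,"z":0,"ax":0,"ay":0,"az":-0.09}]'
python3 -m handwheel '[{"x":0,"y":0,"z":-0.1,"ax":0,"ay":0,"az":-0.07},{"x":0,"y":0,"z":-0.1,"ax":0,"ay":0,"az":-0.07},{"x":0,"y":0,"z":-0.1,"ax":0,"ay":0,"az":-0.07},{"x":0,"y":0,"z":-0.1,"ax":0,"ay":0,"az":-0.07},{"x":0,"y":0,"z":0,"ax":0,"ay":0,"az":0},{"x":0,"y":0,"z":0,"ax":0,"ay":0,"az":0},{"x":0,"y":0,"z":0,"ax":0,"ay":0,"az":0},{"x":0,"y":0,"z":0,"ax":0,"ay":0,"az":0}]'
python3 -m handwheel '[{"x":0,"y":0,"z":-0.015,"ax":0,"ay":0,"az":0},{"x":0,"y":0,"z":-0.015,"ax":0,"ay":0,"az":0},{"x":0,"y":0,"z":-0.015,"ax":0,"ay":0,"az":0},{"x":0,"y":0,"z":-0.015,"ax":0,"ay":0,"az":0},{"x":0,"y":0,"z":-0.015,"ax":0,"ay":0,"az":0},{"x":0,"y":0,"z":-0.015,"ax":0,"ay":0,"az":0},{"x":0,"y":0,"z":0,"ax":0,"ay":0,"az":0},{"x":0,"y":0,"z":0,"ax":0,"ay":0,"az":0}]'
```

```text
clock: 8.45
position: [505.1, 257.4, 82.3]
ee_rot: [-0.217, 0.976, 0.0, 0.0]
contact_force: [0.2, -0.4, 0.1]
gripper_width: -0.2
grasp_force: 0.0
clock: 9.25
position: [505.8, 258.3, 3.5]
ee_rot: [-0.002, 1.0, 0.001, 0.001]
contact_force: [-0.5, 0.1, 0.8]
gripper_width: 0.0
grasp_force: 0.0
clock: 10.05
position: [505.1, 257.6, -15.9]
ee_rot: [-0.002, 1.0, -0.0, -0.0]
contact_force: [0.4, -0.8, 0.2]
gripper_width: -0.1
grasp_force: 0.0
```

```bash
python3 -m handwheel '[{"x":0,"y":0,"z":-0.01,"ax":0,"ay":0,"az":0},{"x":0,"y":0,"z":-0.01,"ax":0,"ay":0,"az":0},{"x":0,"y":0,"z":-0.01,"ax":0,"ay":0,"az":0},{"x":0,"y":0,"z":-0.01,"ax":0,"ay":0,"az":0},{"x":0,"y":0,"z":-0.01,"ax":0,"ay":0,"az":0},{"x":0,"y":0,"z":0,"ax":0,"ay":0,"az":0},{"x":0,"y":0,"z":0,"ax":0,"ay":0,"az":0},{"x":0,"y":0,"z":0,"ax":0,"ay":0,"az":0}]'
```

```text
clock: 10.85
position: [505.1, 257.7, -25.7]
ee_rot: [-0.002, 1.0, 0.0, 0.0]
contact_force: [-0.1, 0.1, -0.2]
gripper_width: 0.0
grasp_force: 0.0
```

```bash
python3 -m handwheel '[{"x":0,"y":0,"z":-0.01,"ax":0,"ay":0,"az":0},{"x":0,"y":0,"z":-0.01,"ax":0,"ay":0,"az":0},{"x":0,"y":0,"z":-0.005,"ax":0,"ay":0,"az":0},{"x":0,"y":0,"z":-0.005,"ax":0,"ay":0,"az":0},{"x":0,"y":0,"z":-0.005,"ax":0,"ay":0,"az":0},{"x":0,"y":0,"z":0,"ax":0,"ay":0,"az":0},{"x":0,"y":0,"z":0,"ax":0,"ay":0,"az":0},{"x":0,"y":0,"z":0,"ax":0,"ay":0,"az":0}]'
```

```text
clock: 11.65
position: [505.1, 257.8, -32.7]
ee_rot: [-0.002, 1.0, 0.0, 0.0]
contact_force: [-0.0, 0.2, -0.3]
gripper_width: 0.1
grasp_force: 0.0
```

```bash
python3 -m handwheel '[{"x":0,"y":0,"z":-0.005,"ax":0,"ay":0,"az":0},{"x":0,"y":0,"z":-0.005,"ax":0,"ay":0,"az":0},{"x":0,"y":0,"z":-0.005,"ax":0,"ay":0,"az":0},{"x":0,"y":0,"z":-0.005,"ax":0,"ay":0,"az":0},{"x":0,"y":0,"z":0,"ax":0,"ay":0,"az":0},{"x":0,"y":0,"z":0,"ax":0,"ay":0,"az":0},{"x":0,"y":0,"z":0,"ax":0,"ay":0,"az":0},{"x":0,"y":0,"z":0,"ax":0,"ay":0,"az":0}]'; python3 -c "
from h import *
snap('side','s5.png');im=cv2.imread('pics/s5.png');p=arm.read_state()['position'];print(proj('side',[[p[0],p[1],z] for z in(0,10,20)]))
v=im.max(2);d=np.abs(im.astype(int)-cv2.imread('pics/s0.png')).max(2);m=((v<75)&(d>40))[230:320,255:325]
r=np.where(m.any(1))[0]
for y in r[-8:]:print(y+230,np.where(m[y])[0][[0,-1]]+255)"
```

```text
clock: 12.45
position: [505.1, 257.7, -35.0]
ee_rot: [-0.002, 1.0, -0.0, 0.0]
contact_force: [-3.2, -1.1, 12.1]
gripper_width: -0.2
grasp_force: 5.8
[[298.59955685 291.66212864]
 [298.56182702 287.16088379]
 [298.52358051 282.59799946]]
286 [292 299]
287 [292 298]
288 [292 299]
289 [292 299]
290 [292 299]
291 [292 298]
292 [293 299]
293 [296 298]
```

```bash
python3 -m handwheel '[{"x":0,"y":0,"z":0.1,"ax":0,"ay":0,"az":0},{"x":0,"y":0,"z":0.2,"ax":0,"ay":0,"az":0},{"x":0,"y":0.1,"z":0.1,"ax":0,"ay":0,"az":0},{"x":0,"y":0.1,"z":0,"ax":0,"ay":0,"az":0},{"x":0,"y":0.1,"z":0,"ax":0,"ay":0,"az":0},{"x":0,"y":0,"z":0,"ax":0,"ay":0,"az":0},{"x":0,"y":0,"z":0,"ax":0,"ay":0,"az":0},{"x":0,"y":0,"z":-0.1,"ax":0,"ay":0,"az":0}]' 1
python3 -m handwheel '[{"x":0,"y":0,"z":-0.1,"ax":0,"ay":0,"az":0},{"x":0,"y":0,"z":-0.08,"ax":0,"ay":0,"az":0},{"x":0,"y":0,"z":-0.06,"ax":0,"ay":0,"az":0},{"x":0,"y":0,"z":-0.04,"ax":0,"ay":0,"az":0},{"x":0,"y":0,"z":0,"ax":0,"ay":0,"az":0},{"x":0,"y":0,"z":0,"ax":0,"ay":0,"az":0},{"x":0,"y":0,"z":0,"ax":0,"ay":0,"az":0},{"x":0,"y":0,"z":0,"ax":0,"ay":0,"az":0}]'
python3 -m handwheel '[{"x":0,"y":0,"z":0,"ax":0,"ay":0,"az":0},{"x":0,"y":0,"z":0,"ax":0,"ay":0,"az":0},{"x":0,"y":0,"z":0,"ax":0,"ay":0,"az":0},{"x":0,"y":0,"z":0,"ax":0,"ay":0,"az":0},{"x":0,"y":0,"z":0,"ax":0,"ay":0,"az":0},{"x":0,"y":0,"z":0,"ax":0,"ay":0,"az":0},{"x":0,"y":0,"z":0,"ax":0,"ay":0,"az":0},{"x":0,"y":0,"z":0,"ax":0,"ay":0,"az":0}]' -1
```

```text
clock: 13.3
position: [506.1, 318.6, 24.1]
ee_rot: [-0.002, 1.0, 0.001, 0.001]
contact_force: [1.0, 0.5, -0.1]
gripper_width: 85.1
grasp_force: 0.0
clock: 14.1
position: [505.5, 318.1, -32.0]
ee_rot: [-0.002, 1.0, 0.001, 0.001]
contact_force: [0.1, 0.2, 0.1]
gripper_width: 85.6
grasp_force: 0.0
clock: 14.9
position: [505.3, 318.0, -32.5]
ee_rot: [-0.002, 1.0, 0.0, 0.0]
contact_force: [0.3, 0.6, 3.4]
gripper_width: 26.7
grasp_force: 60.3
```

```bash
python3 -m handwheel '[{"x":0,"y":0,"z":0.05,"ax":0,"ay":0,"az":0},{"x":0,"y":0,"z":0.2,"ax":0,"ay":0,"az":0},{"x":0,"y":0,"z":0.2,"ax":0,"ay":0,"az":0},{"x":0,"y":-0.1,"z":0.2,"ax":0,"ay":0,"az":0.045},{"x":0,"y":-0.2,"z":0,"ax":0,"ay":0,"az":0.09},{"x":0,"y":-0.2,"z":0,"ax":0,"ay":0,"az":0.09},{"x":0,"y":-0.2,"z":0,"ax":0,"ay":0,"az":0.09},{"x":0,"y":-0.2,"z":0,"ax":0,"ay":0,"az":0.09}]'
python3 -m handwheel '[{"x":-0.006,"y":-0.2,"z":0,"ax":0,"ay":0,"az":0.09},{"x":-0.006,"y":-0.2,"z":0,"ax":0,"ay":0,"az":0.09},{"x":-0.006,"y":-0.2,"z":0,"ax":0,"ay":0,"az":0.09},{"x":-0.006,"y":-0.2,"z":0,"ax":0,"ay":0,"az":0.09},{"x":-0.006,"y":-0.2,"z":0,"ax":0,"ay":0,"az":0.09},{"x":-0.006,"y":-0.2,"z":0,"ax":0,"ay":0,"az":0.09},{"x":-0.006,"y":-0.2,"z":0,"ax":0,"ay":0,"az":0.09},{"x":-0.006,"y":-0.08,"z":0,"ax":0,"ay":0,"az":0.05}]'
python3 -m handwheel '[{"x":0,"y":0,"z":-0.1,"ax":0,"ay":0,"az":0},{"x":0,"y":0,"z":-0.1,"ax":0,"ay":0,"az":0},{"x":0,"y":0,"z":-0.1,"ax":0,"ay":0,"az":0},{"x":0,"y":0,"z":0,"ax":0,"ay":0,"az":0},{"x":0,"y":0,"z":0,"ax":0,"ay":0,"az":0},{"x":0,"y":0,"z":0,"ax":0,"ay":0,"az":0},{"x":0,"y":0,"z":0,"ax":0,"ay":0,"az":0},{"x":0,"y":0,"z":0,"ax":0,"ay":0,"az":0}]'
python3 -c "
from h import *
p=arm.read_state();print(p['position'],R.from_quat(p['ee_rot']).as_matrix()[:,1].round(4))"
```

```text
clock: 15.7
position: [504.3, 136.0, 97.5]
ee_rot: [-0.317, 0.948, 0.0, -0.0]
contact_force: [0.9, -0.3, -1.2]
gripper_width: 26.8
grasp_force: 59.9
clock: 16.5
position: [494.6, -159.2, 97.2]
ee_rot: [0.752, -0.659, -0.0, 0.0]
contact_force: [0.6, 0.7, -1.4]
gripper_width: 27.2
grasp_force: 59.9
clock: 17.3
position: [496.2, -156.5, 38.1]
ee_rot: [0.752, -0.659, 0.001, -0.001]
contact_force: [0.1, -0.3, 0.0]
gripper_width: 26.9
grasp_force: 59.8
[ 496.15610192 -156.47448155   38.09686857] [-0.9914 -0.1309 -0.0018]
```

```bash
cat > prof.py <<'E'
from h import *
def prof(name,im,c,X,Y,z,us,vs):
    "mean colour along X at offsets us (averaged over Y offsets vs)"
    P=np.array([[c[0]+u*X[0]+v*Y[0],c[1]+u*X[1]+v*Y[1],z] for u in us for v in vs])
    q=proj(name,P).astype(np.float32).reshape(len(us),len(vs),2)
    return cv2.remap(im,q[...,0],q[...,1],cv2.INTER_LINEAR).astype(float).mean(1)
E
python3 - <<'E'
from prof import *
st=arm.read_state();p=st['position']
t=snap('top','t6.png');s=snap('side','s6.png')
X=np.array([.9914,.131]);Y=np.array([-.131,.9914]);us=np.arange(-36,37,3)
zt=94.5
for n,im,vv in(('top',t,(62,80)),('top',t,(-80,-62)),('side',s,(55,80))):
    print(n,vv);a=prof(n,im,p,X,Y,zt,us,np.arange(vv[0],vv[1],3));print([f'{u}:{int(r)},{int(b)}' for u,(r,g,b) in zip(us,a)])
vs=np.arange(60,112,3)
for n,im,sg in(('top',t,1),('top',t,-1),('side',s,1)):
    print(n,'end',sg);a=prof(n,im,p,Y*sg,X,zt,vs,np.arange(-8,9,3));print([f'{u}:{int(r)},{int(b)}' for u,(r,g,b) in zip(vs,a)])
E
```

```text
top (62, 80)
['-36:181,137', '-33:183,139', '-30:185,141', '-27:186,142', '-24:187,143', '-21:188,145', '-18:190,146', '-15:190,146', '-12:189,146', '-9:187,145', '-6:185,142', '-3:181,138', '0:177,134', '3:172,130', '6:168,126', '9:164,123', '12:162,121', '15:160,120', '18:157,117', '21:153,113', '24:148,110', '27:143,106', '30:138,101', '33:131,96', '36:123,89']
top (-80, -62)
['-36:99,59', '-33:98,59', '-30:98,60', '-27:98,60', '-24:98,59', '-21:98,59', '-18:98,60', '-15:97,59', '-12:97,58', '-9:96,57', '-6:94,55', '-3:90,53', '0:87,51', '3:84,49', '6:83,48', '9:81,47', '12:80,47', '15:81,48', '18:87,52', '21:93,58', '24:96,59', '27:93,55', '30:93,52', '33:99,50', '36:105,52']
side (55, 80)
['-36:161,98', '-33:137,72', '-30:111,53', '-27:110,55', '-24:112,70', '-21:111,76', '-18:120,66', '-15:126,63', '-12:129,65', '-9:131,64', '-6:127,63', '-3:127,63', '0:128,64', '3:128,64', '6:126,63', '9:126,62', '12:131,66', '15:172,106', '18:206,140', '21:221,150', '24:226,155', '27:224,153', '30:224,152', '33:225,155', '36:224,155']
top end 1
['60:184,141', '63:185,142', '66:185,142', '69:185,142', '72:181,138', '75:167,126', '78:142,105', '81:124,88', '84:110,74', '87:100,62', '90:98,61', '93:112,73', '96:143,102', '99:172,129', '102:185,142', '105:188,144', '108:189,145', '111:189,146']
top end -1
['60:91,53', '63:90,53', '66:90,53', '69:90,52', '72:88,51', '75:87,52', '78:87,51', '81:85,50', '84:83,48', '87:82,47', '90:81,47', '93:80,47', '96:79,46', '99:79,46', '102:81,47', '105:84,50', '108:88,55', '111:93,58']
side end 1
['60:128,63', '63:128,63', '66:128,63', '69:127,64', '72:128,64', '75:128,64', '78:128,64', '81:129,65', '84:135,67', '87:141,69', '90:140,69', '93:139,68', '96:140,67', '99:141,68', '102:141,68', '105:141,68', '108:141,69', '111:140,69']
```

```bash
python3 - <<'E'
from h import *
s=cv2.imread('pics/s0.png');x0,y0,x1,y1=350,175,405,218
c=cv2.resize(s[y0:y1,x0:x1],None,fx=4,fy=4,interpolation=cv2.INTER_CUBIC);h=cv2.cvtColor(c,cv2.COLOR_BGR2HSV)
m=((h[...,0]<16)&(h[...,1]>110)&(h[...,2]<190)).astype(np.uint8)
n,l,st,ce=cv2.connectedComponentsWithStats(m);B=[]
for i in range(1,n):
    if st[i,4]>60:
        q=(ce[i]+.5)/4-.5+[x0,y0];w=ray('side',q,18)[0,:2];B.append(w);print(st[i,4],q.round(1),w.round(1))
# predicted cleat centres
o=np.array([495.6,-158.]);a=np.radians(7.7);X=np.array([np.cos(a),np.sin(a)]);Y=np.array([-np.sin(a),np.cos(a)])
for u,v in((22,66),(-22,66),(0,93),(22,-66),(-22,-66),(0,-93)):print((o+u*X+v*Y).round(1),end=' ')
E
```

```text
945 [383.9 185.9] [ 498.8 -239.7]
329 [371.9 186.6] [ 527.5 -218.1]
486 [362.6 206.2] [508.6 -86.3]
450 [380.3 209. ] [464.1 -92.1]
772 [369.3 212.5] [482.4 -60.8]
[508.6 -89.6] [465.  -95.5] [483.1 -65.8] [ 526.2 -220.5] [ 482.6 -226.4] [ 508.1 -250.2]
```

```bash
python3 -m handwheel '[{"x":-0.003,"y":0,"z":-0.05,"ax":0,"ay":0,"az":0.002},{"x":0,"y":0,"z":-0.05,"ax":0,"ay":0,"az":0},{"x":0,"y":0,"z":-0.05,"ax":0,"ay":0,"az":0},{"x":0,"y":0,"z":-0.03,"ax":0,"ay":0,"az":0},{"x":0,"y":0,"z":-0.02,"ax":0,"ay":0,"az":0},{"x":0,"y":0,"z":-0.02,"ax":0,"ay":0,"az":0},{"x":0,"y":0,"z":-0.02,"ax":0,"ay":0,"az":0},{"x":0,"y":0,"z":0,"ax":0,"ay":0,"az":0}]'
python3 -m handwheel '[{"x":0,"y":0,"z":-0.01,"ax":0,"ay":0,"az":0},{"x":0,"y":0,"z":-0.01,"ax":0,"ay":0,"az":0},{"x":0,"y":0,"z":-0.01,"ax":0,"ay":0,"az":0},{"x":0,"y":0,"z":-0.01,"ax":0,"ay":0,"az":0},{"x":0,"y":0,"z":-0.01,"ax":0,"ay":0,"az":0},{"x":0,"y":0,"z":0,"ax":0,"ay":0,"az":0},{"x":0,"y":0,"z":0,"ax":0,"ay":0,"az":0},{"x":0,"y":0,"z":0,"ax":0,"ay":0,"az":0}]'
```

```text
clock: 18.2
position: [494.7, -156.5, -11.2]
ee_rot: [0.753, -0.658, -0.0, 0.0]
contact_force: [-0.3, 0.2, -1.1]
gripper_width: 26.8
grasp_force: 59.8
clock: 19.0
position: [495.0, -156.5, -20.5]
ee_rot: [0.753, -0.658, 0.0, -0.0]
contact_force: [-0.3, 0.9, 3.3]
gripper_width: 26.5
grasp_force: 60.4
```

```bash
python3 -m handwheel '[{"x":0,"y":0,"z":0,"ax":0,"ay":0,"az":0},{"x":0,"y":0,"z":0,"ax":0,"ay":0,"az":0},{"x":0,"y":0,"z":0,"ax":0,"ay":0,"az":0},{"x":0,"y":0,"z":0,"ax":0,"ay":0,"az":0},{"x":0,"y":0,"z":0,"ax":0,"ay":0,"az":0},{"x":0,"y":0,"z":0.05,"ax":0,"ay":0,"az":0},{"x":0,"y":0,"z":0.2,"ax":0,"ay":0,"az":0},{"x":0,"y":0,"z":0.2,"ax":0,"ay":0,"az":0}]' 1
python3 -m handwheel '[{"x":0.01,"y":0.2,"z":0.1,"ax":0,"ay":0,"az":-0.06},{"x":0.02,"y":0.22,"z":0,"ax":0,"ay":0,"az":-0.09},{"x":0.03,"y":0.22,"z":0,"ax":0,"ay":0,"az":-0.09},{"x":0.03,"y":0.22,"z":0,"ax":0,"ay":0,"az":-0.09},{"x":0.03,"y":0.22,"z":0,"ax":0,"ay":0,"az":-0.09},{"x":0.03,"y":0.22,"z":0,"ax":0,"ay":0,"az":-0.09},{"x":0.03,"y":0.22,"z":0,"ax":0,"ay":0,"az":-0.09},{"x":0.03,"y":0.14,"z":0,"ax":0,"ay":0,"az":-0.09}]'
python3 - <<'E'
from prof import *
snap('side','s7.png');snap('top','t7.png')
s=arm.read_state();print(s['position'],R.from_quat(s['ee_rot']).as_matrix()[:,1].round(3),s['joints'].round(2))
# batten in the near seat: colour profile across / along in top view
t=cv2.imread('pics/t7.png')[:,:,::-1];sd=cv2.imread('pics/s7.png')[:,:,::-1]
a=np.radians(7.7);X=np.array([np.cos(a),np.sin(a)]);Y=np.array([-np.sin(a),np.cos(a)]);c=[495.3,-157.5]
us=np.arange(-27,28,3)
for n,im in(('top',t.copy()),('side',sd.copy())):
    for vs in(np.arange(-45,-15,3),np.arange(15,45,3)):print(n,[f'{u}:{int(r)},{int(b)}' for u,(r,g,b) in zip(us,prof(n,im,c,X,Y,36,us,vs))])
    vs=np.r_[np.arange(-99,-74,3),np.arange(75,100,3)];print([f'{u}:{int(r)},{int(b)}' for u,(r,g,b) in zip(vs,prof(n,im,c,Y,X,36,vs,np.arange(-8,9,4)))])
E
```

```text
clock: 19.8
position: [494.2, -156.6, 70.2]
ee_rot: [0.753, -0.658, -0.001, 0.001]
contact_force: [1.1, 0.3, 0.5]
gripper_width: 85.4
grasp_force: 0.0
clock: 20.6
position: [536.9, 173.9, 90.2]
ee_rot: [-0.311, 0.95, 0.0, 0.001]
contact_force: [0.7, -0.8, 0.0]
gripper_width: 85.3
grasp_force: 0.0
[537.73440332 174.50782012  89.99350899] [-0.596  0.803 -0.   ] [ 0.6   0.38 -0.29  0.   -0.9  -1.53]
top ['-27:189,100', '-24:189,100', '-21:188,99', '-18:187,97', '-15:187,95', '-12:189,93', '-9:192,93', '-6:193,93', '-3:193,92', '0:192,92', '3:188,89', '6:185,88', '9:182,86', '12:175,83', '15:171,84', '18:175,90', '21:180,93', '24:182,95', '27:182,95']
top ['-27:186,98', '-24:186,98', '-21:186,97', '-18:185,96', '-15:185,94', '-12:188,93', '-9:191,92', '-6:192,92', '-3:193,92', '0:193,92', '3:191,91', '6:188,89', '9:185,87', '12:177,84', '15:169,82', '18:173,87', '21:183,94', '24:187,98', '27:188,99']
['-99:166,85', '-96:157,77', '-93:153,76', '-90:152,74', '-87:152,70', '-84:162,72', '-81:178,83', '-78:187,89', '-75:190,91', '75:191,91', '78:191,91', '81:186,88', '84:174,81', '87:156,70', '90:150,70', '93:154,78', '96:159,81', '99:167,84']
side ['-27:170,74', '-24:173,83', '-21:179,79', '-18:150,69', '-15:145,71', '-12:222,104', '-9:242,121', '-6:239,119', '-3:238,118', '0:239,118', '3:238,118', '6:236,114', '9:237,115', '12:235,112', '15:210,93', '18:180,80', '21:175,78', '24:203,94', '27:236,123']
side ['-27:241,133', '-24:241,133', '-21:240,131', '-18:193,97', '-15:137,68', '-12:211,97', '-9:242,121', '-6:238,117', '-3:238,118', '0:238,118', '3:239,118', '6:237,116', '9:236,115', '12:238,119', '15:236,121', '18:237,128', '21:237,129', '24:237,129', '27:237,127']
['-99:132,40', '-96:123,41', '-93:116,43', '-90:117,50', '-87:137,65', '-84:175,86', '-81:215,104', '-78:238,114', '-75:243,119', '75:239,119', '78:240,119', '81:240,120', '84:241,120', '87:223,110', '90:197,94', '93:188,88', '96:190,89', '99:191,89']
```

```bash
python3 -m handwheel '[{"x":0.01,"y":0.04,"z":-0.1,"ax":0,"ay":0,"az":-0.08},{"x":0,"y":0.037,"z":-0.1,"ax":0,"ay":0,"az":-0.08},{"x":0,"y":0,"z":-0.1,"ax":0,"ay":0,"az":-0.08},{"x":0,"y":0,"z":-0.1,"ax":0,"ay":0,"az":-0.041},{"x":0,"y":0,"z":0,"ax":0,"ay":0,"az":0},{"x":0,"y":0,"z":0,"ax":0,"ay":0,"az":0},{"x":0,"y":0,"z":0,"ax":0,"ay":0,"az":0},{"x":0,"y":0,"z":0,"ax":0,"ay":0,"az":0}]'
python3 -c "
from h import *
s=arm.read_state();y=R.from_quat(s['ee_rot']).as_matrix()[:,1];print(s['position'],np.degrees(np.arctan2(y[1],y[0])))"
```

```text
clock: 21.5
position: [539.4, 186.6, 10.6]
ee_rot: [-0.097, 0.995, 0.001, 0.001]
contact_force: [-0.0, 0.5, 0.5]
gripper_width: 85.4
grasp_force: 0.0
[539.42258626 186.58863992  10.59234808] 101.1818608564959
```

```bash
python3 -m handwheel '[{"x":0,"y":0.015,"z":-0.08,"ax":0,"ay":0,"az":0},{"x":0,"y":0,"z":-0.06,"ax":0,"ay":0,"az":0},{"x":0,"y":0,"z":-0.04,"ax":0,"ay":0,"az":0},{"x":0,"y":0,"z":-0.03,"ax":0,"ay":0,"az":0},{"x":0,"y":0,"z":-0.008,"ax":0,"ay":0,"az":0},{"x":0,"y":0,"z":0,"ax":0,"ay":0,"az":0},{"x":0,"y":0,"z":0,"ax":0,"ay":0,"az":0},{"x":0,"y":0,"z":0,"ax":0,"ay":0,"az":0}]'
python3 -m handwheel '[{"x":0,"y":0,"z":0,"ax":0,"ay":0,"az":0},{"x":0,"y":0,"z":0,"ax":0,"ay":0,"az":0},{"x":0,"y":0,"z":0,"ax":0,"ay":0,"az":0},{"x":0,"y":0,"z":0,"ax":0,"ay":0,"az":0},{"x":0,"y":0,"z":0,"ax":0,"ay":0,"az":0},{"x":0,"y":0,"z":0,"ax":0,"ay":0,"az":0},{"x":0,"y":0,"z":0,"ax":0,"ay":0,"az":0},{"x":0,"y":0,"z":0,"ax":0,"ay":0,"az":0}]' -1
python3 -c "
from h import *
s=arm.read_state();y=R.from_quat(s['ee_rot']).as_matrix()[:,1];print(s['position'],np.degrees(np.arctan2(y[1],y[0])))"
```

```text
clock: 22.3
position: [538.9, 189.5, -34.0]
ee_rot: [-0.097, 0.995, 0.0, 0.0]
contact_force: [0.1, 0.3, 0.4]
gripper_width: 85.4
grasp_force: 0.0
clock: 23.1
position: [539.0, 189.6, -33.9]
ee_rot: [-0.097, 0.995, 0.0, 0.0]
contact_force: [-0.1, 0.6, 4.5]
gripper_width: 38.1
grasp_force: 61.8
[539.04055181 189.60218124 -33.9489057 ] 101.15512522771115
```

```bash
python3 - <<'E'
from prof import *
a=np.radians(7.7);X=np.array([np.cos(a),np.sin(a)]);Y=np.array([-np.sin(a),np.cos(a)]);o=np.array([555.1,-149.8])
vs=np.arange(-100,101,1.)
for n,f in(('top','t0'),('top','t7'),('side','s0')):
    im=cv2.imread(f'pics/{f}.png');g=cv2.cvtColor(im,cv2.COLOR_BGR2LAB)
    A=prof(n,g,o,Y,X,62,vs,np.arange(82,93,2))
    q=255-A[:,0]
    # tooth centroids: darkness within +-14 mm of the nominal centre
    out=[]
    for c in(-82.5,-27.5,27.5,82.5):
        k=np.abs(vs-c)<15;w=q[k]-np.percentile(q[k],20);w=np.clip(w,0,None);out.append((w*vs[k]).sum()/w.sum()-c)
    print(n,f,np.round(out,1))
    B=prof(n,g,o,X,Y,62,np.arange(70,140,2.),np.arange(-60,61,55))[:,0];print(B.astype(int).tolist())
E
```

```text
top t0 [ 6.   2.5 -2.6 -5. ]
[155, 151, 150, 150, 151, 152, 152, 155, 158, 162, 161, 156, 146, 129, 113, 102, 102, 105, 107, 107, 107, 106, 105, 106, 109, 117, 127, 139, 148, 154, 155, 154, 154, 153, 153]
top t7 [ 6.   2.6 -2.4 -5. ]
[159, 155, 153, 153, 154, 154, 155, 158, 161, 164, 165, 159, 148, 131, 116, 106, 106, 107, 109, 109, 110, 110, 109, 110, 112, 119, 129, 142, 151, 157, 158, 158, 157, 157, 156]
side s0 [ 6.8 -0.6 -1.4 -1.4]
[140, 135, 128, 119, 114, 113, 111, 107, 104, 104, 106, 105, 98, 88, 87, 99, 119, 132, 135, 135, 135, 135, 134, 134, 133, 134, 139, 155, 175, 190, 190, 183, 171, 159, 145]
```

```bash
python3 -m handwheel '[{"x":0,"y":0,"z":0.05,"ax":0,"ay":0,"az":0},{"x":0,"y":0,"z":0.2,"ax":0,"ay":0,"az":0},{"x":0,"y":0,"z":0.2,"ax":0,"ay":0,"az":0},{"x":0,"y":0,"z":0.2,"ax":0,"ay":0,"az":-0.02},{"x":-0.02,"y":-0.1,"z":0,"ax":0,"ay":0,"az":-0.018},{"x":-0.02,"y":-0.2,"z":0,"ax":0,"ay":0,"az":0},{"x":-0.02,"y":-0.2,"z":0,"ax":0,"ay":0,"az":0},{"x":-0.02,"y":-0.2,"z":0,"ax":0,"ay":0,"az":0}]'
```

```text
clock: 23.9
position: [521.1, 47.5, 95.0]
ee_rot: [-0.067, 0.998, -0.0, -0.001]
contact_force: [1.3, -1.5, -0.4]
gripper_width: 38.7
grasp_force: 61.2
```

```bash
python3 - <<'E'
from prof import *
a=np.radians(7.7);X=np.array([np.cos(a),np.sin(a)]);Y=np.array([-np.sin(a),np.cos(a)]);o=np.array([555.1,-149.8])
vs=np.arange(-110,112,3.)
for n,f in(('top','t0'),('side','s0')):
    im=cv2.imread(f'pics/{f}.png')
    for ur in((80,84,88),(86,90,94)):
        A=prof(n,im,o,Y,X,62,vs,np.array(ur));r=A[:,1]/A.sum(1)*1000
        print(n,ur,[f'{int(v)}:{int(g)},{int(x)}' for v,g,x in zip(vs,A[:,1],r)])
E
```

```text
top (80, 84, 88) ['-110:155,341', '-107:155,343', '-104:153,343', '-101:150,344', '-98:151,351', '-95:150,355', '-92:140,356', '-89:123,352', '-86:111,343', '-83:106,338', '-80:101,336', '-77:88,335', '-74:76,334', '-71:78,335', '-68:94,339', '-65:112,343', '-62:121,344', '-59:126,345', '-56:124,344', '-53:121,344', '-50:120,348', '-47:126,351', '-44:137,355', '-41:140,357', '-38:124,358', '-35:107,351', '-32:100,342', '-29:99,337', '-26:96,332', '-23:86,334', '-20:80,335', '-17:99,348', '-14:128,354', '-11:147,357', '-8:152,357', '-5:152,357', '-2:150,357', '1:150,358', '4:148,357', '7:146,357', '10:141,357', '13:127,356', '16:108,354', '19:94,350', '22:92,344', '25:95,337', '28:96,334', '31:92,334', '34:95,341', '37:117,352', '40:143,356', '43:155,358', '46:156,357', '49:155,358', '52:151,358', '55:142,356', '58:132,352', '61:126,348', '64:122,343', '67:113,339', '70:101,337', '73:89,336', '76:84,332', '79:90,330', '82:95,330', '85:97,334', '88:108,344', '91:132,354', '94:153,357', '97:160,358', '100:158,357', '103:157,357', '106:156,357', '109:154,355']
top (86, 90, 94) ['-110:153
[... 2427 characters left out ...]
'-44:80,320', '-41:78,319', '-38:82,321', '-35:88,322', '-32:105,320', '-29:123,321', '-26:131,321', '-23:114,322', '-20:94,323', '-17:84,324', '-14:85,323', '-11:87,322', '-8:85,321', '-5:84,320', '-2:84,322', '1:86,324', '4:84,323', '7:83,322', '10:82,323', '13:79,325', '16:77,325', '19:84,323', '22:96,322', '25:110,320', '28:118,319', '31:114,319', '34:100,321', '37:88,323', '40:87,325', '43:87,325', '46:86,322', '49:87,321', '52:87,322', '55:85,322', '58:83,325', '61:82,323', '64:81,323', '67:78,321', '70:77,323', '73:78,325', '76:92,322', '79:113,320', '82:127,320', '85:122,321', '88:110,323', '91:94,322', '94:88,324', '97:90,326', '100:88,326', '103:87,325', '106:86,324', '109:86,326']
```

```bash
python3 -m handwheel '[{"x":-0.005,"y":-0.2,"z":0,"ax":0,"ay":0,"az":0},{"x":-0.01,"y":-0.2,"z":0,"ax":0,"ay":0,"az":0},{"x":-0.01,"y":-0.2,"z":0,"ax":0,"ay":0,"az":0},{"x":0,"y":-0.1,"z":0,"ax":0,"ay":0,"az":0},{"x":0,"y":-0.043,"z":0,"ax":0,"ay":0,"az":0},{"x":0,"y":0,"z":-0.1,"ax":0,"ay":0,"az":0},{"x":0,"y":0,"z":-0.1,"ax":0,"ay":0,"az":0},{"x":0,"y":0,"z":-0.1,"ax":0,"ay":0,"az":0}]'
python3 -m handwheel '[{"x":0,"y":0,"z":-0.05,"ax":0,"ay":0,"az":0},{"x":0,"y":0,"z":-0.03,"ax":0,"ay":0,"az":0},{"x":0,"y":0,"z":-0.02,"ax":0,"ay":0,"az":0},{"x":0,"y":0,"z":0,"ax":0,"ay":0,"az":0},{"x":0,"y":0,"z":0,"ax":0,"ay":0,"az":0},{"x":0,"y":0,"z":0,"ax":0,"ay":0,"az":0},{"x":0,"y":0,"z":0,"ax":0,"ay":0,"az":0},{"x":0,"y":0,"z":0,"ax":0,"ay":0,"az":0}]'
cat >> prof.py <<'E'
o=np.array([555.1,-149.8]);_a=np.radians(7.7);X=np.array([np.cos(_a),np.sin(_a)]);Y=np.array([-np.sin(_a),np.cos(_a)])
def jig():
    s=arm.read_state();y=R.from_quat(s['ee_rot']).as_matrix()[:,1];d=s['position'][:2]-o;f=s['contact_force']
    print('u,v,z',(d@X).round(2),(d@Y).round(2),s['position'][2].round(2),'yaw',(np.degrees(np.arctan2(y[1],y[0]))-90).round(2),'Fu,Fv,Fz',(f[:2]@X).round(2),(f[:2]@Y).round(2),f[2].round(2),'T',s['wrist_torque'].round(2))
E
python3 - <<'E'
from prof import *
jig();s=snap('side','s8.png')
p=arm.read_state()['position'];p0=p[:2]
zt=p[2]+34+15
us=np.arange(-120,-60,3);vs=np.arange(-30,31,2)
print('width front',[f'{v}:{int(r)},{int(b)}' for v,(r,g,b) in zip(vs,prof('side',s,p0,Y,X,zt,vs,np.arange(50,90,4)))])
print('width rear',[f'{v}:{int(r)},{int(b)}' for v,(r,g,b) in zip(vs,prof('side',s,p0,Y,X,zt,vs,np.arange(-90,-40,4)))])
us=np.r_[np.arange(-112,-85,2),np.arange(86,113,2)]
print('ends',[f'{v}:{int(r)},{int(b)}' for v,(r,g,b) in zip(us,prof('side',s,p0,X,Y,zt,us,np.arange(-14,15,4)))])
E
```

```text
clock: 24.7
position: [517.1, -99.0, 34.7]
ee_rot: [-0.067, 0.998, 0.0, -0.0]
contact_force: [-0.1, -0.6, -1.8]
gripper_width: 38.5
grasp_force: 61.2
clock: 25.5
position: [517.9, -99.3, 16.0]
ee_rot: [-0.067, 0.998, 0.0, 0.0]
contact_force: [0.6, 0.7, 0.0]
gripper_width: 38.2
grasp_force: 61.2
u,v,z -30.14 55.05 15.95 yaw 7.72 Fu,Fv,Fz 0.68 0.58 0.03 T [-0.07 -0.    0.02]
width front ['-30:207,98', '-28:206,99', '-26:206,100', '-24:205,102', '-22:203,101', '-20:201,99', '-18:199,97', '-16:201,96', '-14:202,96', '-12:204,97', '-10:204,98', '-8:203,97', '-6:202,97', '-4:201,96', '-2:200,96', '0:201,96', '2:203,98', '4:206,100', '6:206,100', '8:203,98', '10:201,96', '12:200,96', '14:195,93', '16:191,91', '18:189,91', '20:189,90', '22:183,87', '24:173,82', '26:163,77', '28:158,75', '30:156,75']
width rear ['-30:214,109', '-28:211,108', '-26:210,108', '-24:211,107', '-22:212,105', '-20:212,103', '-18:208,100', '-16:197,94', '-14:185,88', '-12:173,83', '-10:167,80', '-8:166,79', '-6:164,78', '-4:159,77', '-2:151,74', '0:142,70', '2:134,67', '4:130,65', '6:129,64', '8:131,64', '10:131,65', '12:131,65', '14:130,65', '16:131,65', '18:135,66', '20:139,68', '22:143,69', '24:143,70', '26:142,70', '28:141,69', '30:141,69']
ends ['-112:224,152', '-110:225,156', '-108:225,158', '-106:227,160', '-104:219,151', '-102:202,124', '-100:182,94', '-98:161,80', '-96:128,63', '-94:123,61', '-92:124,61', '-90:124,62', '-88:125,63', '-86:124,62', '86:232,110', '88:232,111', '90:233,111', '92:232,111', '94:231,110', '96:232,111', '98:233,111', '100:220,100', '102:181,79', '104:137,57', '106:132,52', '108:135,53', '110:135,54', '112:134,54']
```

```bash
python3 -m handwheel '[{"x":0,"y":0,"z":-0.02,"ax":0,"ay":0,"az":0},{"x":0,"y":0,"z":-0.02,"ax":0,"ay":0,"az":0},{"x":0,"y":0,"z":-0.015,"ax":0,"ay":0,"az":0},{"x":0,"y":0,"z":-0.005,"ax":0,"ay":0,"az":0},{"x":0,"y":0,"z":-0.005,"ax":0,"ay":0,"az":0},{"x":0,"y":0,"z":0,"ax":0,"ay":0,"az":0},{"x":0,"y":0,"z":0,"ax":0,"ay":0,"az":0},{"x":0,"y":0,"z":0,"ax":0,"ay":0,"az":0}]'; python3 -c "from prof import *
jig()"
python3 -m handwheel '[{"x":0.015,"y":0.002,"z":0,"ax":0,"ay":0,"az":0},{"x":0.015,"y":0.002,"z":0,"ax":0,"ay":0,"az":0},{"x":0.015,"y":0.002,"z":0,"ax":0,"ay":0,"az":0},{"x":0.015,"y":0.002,"z":0,"ax":0,"ay":0,"az":0},{"x":0.015,"y":0.002,"z":0,"ax":0,"ay":0,"az":0},{"x":0.015,"y":0.002,"z":0,"ax":0,"ay":0,"az":0},{"x":0,"y":0,"z":0,"ax":0,"ay":0,"az":0},{"x":0,"y":0,"z":0,"ax":0,"ay":0,"az":0}]'; python3 -c "from prof import *
jig()"
```

```text
clock: 26.35
position: [517.8, -99.3, 2.7]
ee_rot: [-0.067, 0.998, -0.0, 0.0]
contact_force: [0.3, -0.6, -0.9]
gripper_width: 38.3
grasp_force: 61.2
u,v,z -30.25 55.05 2.72 yaw 7.72 Fu,Fv,Fz 0.21 -0.61 -0.89 T [-0.02 -0.01 -0.03]
clock: 27.15
position: [535.6, -96.9, 2.5]
ee_rot: [-0.067, 0.998, 0.0, -0.0]
contact_force: [0.0, 0.2, -0.7]
gripper_width: 38.4
grasp_force: 61.2
u,v,z -12.25 55.04 2.54 yaw 7.71 Fu,Fv,Fz 0.03 0.21 -0.72 T [-0.02 -0.   -0.  ]
```

```bash
python3 -m handwheel '[{"x":0.01,"y":0.0015,"z":0,"ax":0,"ay":0,"az":0},{"x":0.01,"y":0.0015,"z":0,"ax":0,"ay":0,"az":0},{"x":0.005,"y":0.0005,"z":-0.002,"ax":0,"ay":0,"az":0},{"x":0,"y":0,"z":-0.002,"ax":0,"ay":0,"az":0},{"x":0,"y":0,"z":0,"ax":0,"ay":0,"az":0},{"x":0,"y":0,"z":0,"ax":0,"ay":0,"az":0},{"x":0,"y":0,"z":0,"ax":0,"ay":0,"az":0},{"x":0,"y":0,"z":0,"ax":0,"ay":0,"az":0}]'; python3 -c "from prof import *
jig()"
```

```text
clock: 27.95
position: [541.1, -96.1, 2.1]
ee_rot: [-0.067, 0.998, -0.0, 0.001]
contact_force: [0.7, 0.7, 1.2]
gripper_width: 38.8
grasp_force: 61.4
u,v,z -6.67 55.05 2.07 yaw 7.73 Fu,Fv,Fz 0.77 0.56 1.23 T [ 0.08 -0.19  0.04]
```

```bash
python3 -m handwheel '[{"x":0.004,"y":0.0005,"z":0,"ax":0,"ay":0,"az":0},{"x":0.004,"y":0.0005,"z":0,"ax":0,"ay":0,"az":0},{"x":0.004,"y":0.0005,"z":0,"ax":0,"ay":0,"az":0},{"x":0.004,"y":0.0005,"z":0,"ax":0,"ay":0,"az":0},{"x":0.002,"y":0.0005,"z":0,"ax":0,"ay":0,"az":0},{"x":0.002,"y":0.0002,"z":0,"ax":0,"ay":0,"az":0},{"x":0,"y":0,"z":0,"ax":0,"ay":0,"az":0},{"x":0,"y":0,"z":0,"ax":0,"ay":0,"az":0}]'; python3 -c "from prof import *
jig()"
```

```text
clock: 28.75
position: [543.0, -96.0, 2.0]
ee_rot: [-0.067, 0.998, -0.0, -0.002]
contact_force: [-4.0, 0.3, 5.5]
gripper_width: 38.2
grasp_force: 62.0
u,v,z -4.76 54.91 2.04 yaw 7.7 Fu,Fv,Fz -3.94 0.82 5.47 T [-0.06  0.93 -0.03]
```

```bash
python3 -m handwheel '[{"x":0,"y":0,"z":0.002,"ax":0,"ay":0,"az":0},{"x":0,"y":0,"z":0.002,"ax":0,"ay":0,"az":0},{"x":0,"y":0,"z":0,"ax":0,"ay":0,"az":0},{"x":0,"y":0,"z":0,"ax":0,"ay":0,"az":0},{"x":0,"y":0,"z":0,"ax":0,"ay":0,"az":0},{"x":0,"y":0,"z":0,"ax":0,"ay":0,"az":0},{"x":0,"y":0,"z":0,"ax":0,"ay":0,"az":0},{"x":0,"y":0,"z":0,"ax":0,"ay":0,"az":0}]'; python3 -c "from prof import *
jig()"
```

```text
clock: 29.55
position: [544.6, -95.6, 2.6]
ee_rot: [-0.067, 0.998, -0.0, -0.0]
contact_force: [0.3, -0.6, -1.2]
gripper_width: 38.4
grasp_force: 61.2
u,v,z -3.14 55.08 2.57 yaw 7.72 Fu,Fv,Fz 0.19 -0.64 -1.16 T [ 0.02 -0.01  0.02]
```

```bash
python3 -m handwheel '[{"x":0.004,"y":0.0005,"z":0,"ax":0,"ay":0,"az":0},{"x":0.004,"y":0.0005,"z":0,"ax":0,"ay":0,"az":0},{"x":0.004,"y":0.0005,"z":0,"ax":0,"ay":0,"az":0},{"x":0.002,"y":0.0005,"z":0,"ax":0,"ay":0,"az":0},{"x":0.002,"y":0.0002,"z":0,"ax":0,"ay":0,"az":0},{"x":0,"y":0,"z":0,"ax":0,"ay":0,"az":0},{"x":0,"y":0,"z":0,"ax":0,"ay":0,"az":0},{"x":0,"y":0,"z":0,"ax":0,"ay":0,"az":0}]'; python3 -c "from prof import *
jig()"
```

```text
clock: 30.35
position: [546.2, -95.4, 2.3]
ee_rot: [-0.067, 0.998, 0.0, -0.002]
contact_force: [-4.8, -0.7, 1.5]
gripper_width: 38.5
grasp_force: 61.5
u,v,z -1.55 55.14 2.3 yaw 7.69 Fu,Fv,Fz -4.83 -0.03 1.52 T [-0.01  1.37  0.02]
```

```bash
python3 -m handwheel '[{"x":0.002,"y":0.0003,"z":0,"ax":0,"ay":-0.002,"az":0},{"x":0.002,"y":0.0003,"z":0,"ax":0,"ay":-0.002,"az":0},{"x":0.002,"y":0.0002,"z":0,"ax":0,"ay":-0.001,"az":0},{"x":0,"y":0,"z":0,"ax":0,"ay":0,"az":0},{"x":0,"y":0,"z":0,"ax":0,"ay":0,"az":0},{"x":0,"y":0,"z":0,"ax":0,"ay":0,"az":0},{"x":0,"y":0,"z":0,"ax":0,"ay":0,"az":0},{"x":0,"y":0,"z":0,"ax":0,"ay":0,"az":0}]'; python3 -c "from prof import *
jig();print(R.from_quat(arm.read_state()['ee_rot']).as_matrix()[:,2])"
```

```text
clock: 31.15
position: [546.4, -95.4, 2.3]
ee_rot: [-0.067, 0.998, -0.0, 0.001]
contact_force: [-6.6, 0.0, 2.8]
gripper_width: 38.4
grasp_force: 61.7
u,v,z -1.29 55.08 2.27 yaw 7.69 Fu,Fv,Fz -6.51 0.91 2.79 T [-0.05  1.84 -0.02]
[ 2.64488352e-03 -3.35502157e-04 -9.99996446e-01]
```

```bash
python3 -m handwheel '[{"x":0.002,"y":0.0003,"z":0.001,"ax":0,"ay":0,"az":0},{"x":0.002,"y":0.0003,"z":0.001,"ax":0,"ay":0,"az":0},{"x":0.002,"y":0.0002,"z":0,"ax":0,"ay":0,"az":0},{"x":0,"y":0,"z":0,"ax":0,"ay":0,"az":0},{"x":0,"y":0,"z":0,"ax":0,"ay":0,"az":0},{"x":0,"y":0,"z":0,"ax":0,"ay":0,"az":0},{"x":0,"y":0,"z":0,"ax":0,"ay":0,"az":0},{"x":0,"y":0,"z":0,"ax":0,"ay":0,"az":0}]'; python3 -c "from prof import *
jig();print(R.from_quat(arm.read_state()['ee_rot']).as_matrix()[:,2])"
```

```text
clock: 31.95
position: [546.4, -95.4, 2.3]
ee_rot: [-0.067, 0.998, -0.0, 0.0]
contact_force: [-7.8, -0.8, 3.2]
gripper_width: 38.3
grasp_force: 61.7
u,v,z -1.38 55.09 2.28 yaw 7.67 Fu,Fv,Fz -7.81 0.26 3.16 T [-0.14  2.29  0.02]
[ 4.48493757e-05 -4.19869680e-04 -9.99999911e-01]
```

```bash
python3 -m handwheel '[{"x":0.003,"y":0.0004,"z":0.001,"ax":0,"ay":-0.001,"az":0},{"x":0.003,"y":0.0004,"z":0.001,"ax":0,"ay":-0.001,"az":0},{"x":0.003,"y":0.0004,"z":0.001,"ax":0,"ay":0,"az":0},{"x":0,"y":0,"z":0,"ax":0,"ay":0,"az":0},{"x":0,"y":0,"z":0,"ax":0,"ay":0,"az":0},{"x":0,"y":0,"z":0,"ax":0,"ay":0,"az":0},{"x":0,"y":0,"z":0,"ax":0,"ay":0,"az":0},{"x":0,"y":0,"z":0,"ax":0,"ay":0,"az":0}]'; python3 -c "from prof import *
jig();print(R.from_quat(arm.read_state()['ee_rot']).as_matrix()[:,2])"
```

```text
clock: 32.75
position: [546.3, -95.4, 2.3]
ee_rot: [-0.067, 0.998, -0.0, -0.0]
contact_force: [-10.1, -0.9, 2.7]
gripper_width: 38.6
grasp_force: 61.7
u,v,z -1.41 55.12 2.26 yaw 7.65 Fu,Fv,Fz -10.17 0.45 2.71 T [-0.23  2.82  0.08]
[-5.55661020e-04 -6.15242604e-04 -9.99999656e-01]
```

```bash
python3 -m handwheel '[{"x":0.002,"y":0.0003,"z":0.0015,"ax":0,"ay":-0.001,"az":0},{"x":0.003,"y":0.0004,"z":0.0015,"ax":0,"ay":0,"az":0},{"x":0.002,"y":0.0003,"z":0.001,"ax":0,"ay":0,"az":0},{"x":0,"y":0,"z":0,"ax":0,"ay":0,"az":0},{"x":0,"y":0,"z":0,"ax":0,"ay":0,"az":0},{"x":0,"y":0,"z":0,"ax":0,"ay":0,"az":0},{"x":0,"y":0,"z":0,"ax":0,"ay":0,"az":0},{"x":0,"y":0,"z":0,"ax":0,"ay":0,"az":0}]'; python3 -c "from prof import *
jig();print(R.from_quat(arm.read_state()['ee_rot']).as_matrix()[:,2])"
```

```text
clock: 33.55
position: [546.3, -95.3, 2.3]
ee_rot: [-0.066, 0.998, -0.0, -0.001]
contact_force: [-10.4, -1.4, 1.1]
gripper_width: 38.2
grasp_force: 61.4
u,v,z -1.42 55.21 2.32 yaw 7.6 Fu,Fv,Fz -10.53 0.01 1.06 T [-0.28  3.1   0.03]
[-1.89335542e-03 -5.33824139e-04 -9.99998065e-01]
```

```bash
python3 -m handwheel '[{"x":0.003,"y":0.0004,"z":0.0005,"ax":0,"ay":-0.001,"az":0},{"x":0.003,"y":0.0004,"z":0.0005,"ax":0,"ay":0,"az":0},{"x":0,"y":0,"z":0,"ax":0,"ay":0,"az":0},{"x":0,"y":0,"z":0,"ax":0,"ay":0,"az":0},{"x":0,"y":0,"z":0,"ax":0,"ay":0,"az":0},{"x":0,"y":0,"z":0,"ax":0,"ay":0,"az":0},{"x":0,"y":0,"z":0,"ax":0,"ay":0,"az":0},{"x":0,"y":0,"z":0,"ax":0,"ay":0,"az":0}]'; python3 - <<'E'
from prof import *
jig()
p=arm.read_state()['position'];snap('side','s9.png');t=snap('top','t9.png');jig()
im=cv2.imread('pics/s9.png');s0=cv2.imread('pics/s0.png')
c=cv2.resize(im[140:240,250:410],(800,500),interpolation=cv2.INTER_CUBIC);cv2.imwrite('pics/c9.png',c)
E
```

```text
clock: 34.35
position: [546.2, -95.3, 2.3]
ee_rot: [-0.066, 0.998, -0.0, -0.001]
contact_force: [-13.4, -1.1, 1.9]
gripper_width: 38.5
grasp_force: 61.6
u,v,z -1.48 55.21 2.28 yaw 7.59 Fu,Fv,Fz -13.46 0.73 1.93 T [-0.34  3.59  0.07]
u,v,z -1.44 55.21 2.29 yaw 7.59 Fu,Fv,Fz -12.57 0.17 2.79 T [-0.35  3.53  0.07]
```

View pics/c9.png

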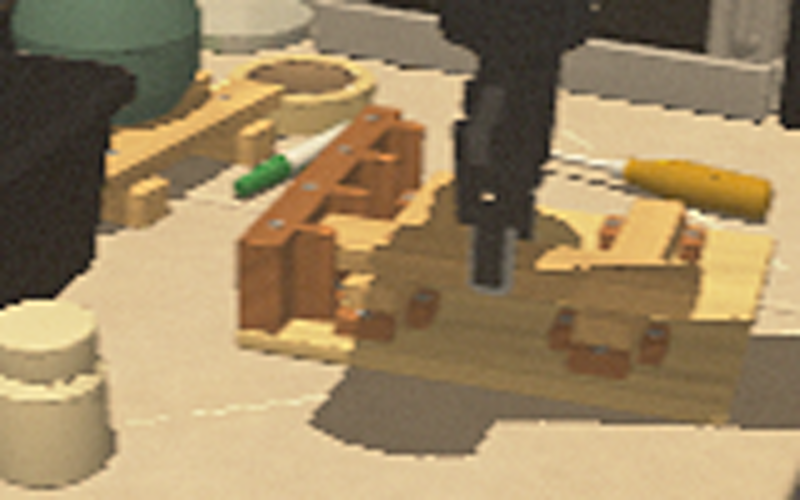

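The slat lies on both battens with its front end in the leftmost notch, at (330–360,230) in the crop. The near batten is seated between its cleats. Now I'll hold the push.

```bash
for i in 1 2 3; do python3 -m handwheel '[{"x":0,"y":0,"z":0,"ax":0,"ay":0,"az":0},{"x":0,"y":0,"z":0,"ax":0,"ay":0,"az":0},{"x":0,"y":0,"z":0,"ax":0,"ay":0,"az":0},{"x":0,"y":0,"z":0,"ax":0,"ay":0,"az":0},{"x":0,"y":0,"z":0,"ax":0,"ay":0,"az":0},{"x":0,"y":0,"z":0,"ax":0,"ay":0,"az":0},{"x":0,"y":0,"z":0,"ax":0,"ay":0,"az":0},{"x":0,"y":0,"z":0,"ax":0,"ay":0,"az":0}]' >/dev/null; python3 -c "from prof import *
jig()"; done
```

```text
u,v,z -1.47 55.21 2.27 yaw 7.59 Fu,Fv,Fz -13.55 0.85 2.82 T [-0.31  3.59  0.09]
u,v,z -1.45 55.2 2.28 yaw 7.59 Fu,Fv,Fz -12.9 1.46 2.97 T [-0.32  3.57  0.04]
u,v,z -1.45 55.23 2.3 yaw 7.59 Fu,Fv,Fz -13.12 1.28 2.89 T [-0.31  3.57  0.1 ]
```

```bash
python3 -c "from prof import *
print(arm.job_done());jig()"
```

```text
the job is handed in; nothing more can be done
None
the job is handed in; nothing more can be done
```

The job is handed in: the batten is seated and released, and the slat is gripped in the leftmost notch under a steady wrist push of about 13 N, of which I estimate 10.5–13 N reaches the stop face after batten friction; the judge's result was not shown.

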